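Set out the chocolate tasting tray and the crosswise bar tower

TASK

Set out the chocolate tasting: lay the tongs flat in the long compartment of the wooden tray and one dark chocolate bar flat in each of its two bar compartments. Stack all the other dark bars flat in the middle of the slate board, one upon another, the bottom bar along the length of the board and each further bar crosswise to the one below. Leave the price card, the ribbon spool and the cup where they are.

Things in the scene. Friction and masses are not known exactly. Their poses are not given: they have to be found in the camera images.
- bar1_mid (a point): bare dark chocolate bar with eight raised squares, 48 x 96 mm, 10 mm thick, 45 g; lies flat at the start, on the counter or crosswise on top of another bar; this point is its centre, 5 mm above its underside; x across the 48 mm width (grasp it here), y along the 96 mm length, z up. 5 or 6 of the six bars are present; the others read None
- bar2_mid (a point): dark chocolate bar like bar1; same size, point and axes
- bar3_mid (a point): dark chocolate bar like bar1; same size, point and axes
- bar4_mid (a point): dark chocolate bar like bar1; same size, point and axes
- bar5_mid (a point): dark chocolate bar like bar1; same size, point and axes
- bar6_mid (a point): dark chocolate bar like bar1; same size, point and axes
- tongs_mid (a point): steel praline tongs lying flat, rigid (its legs do not spring), 30 mm wide (fingertips at the middle stop at 25 to 30 mm), 155 mm long, 10 mm high, 50 g; this point is the middle, 5 mm above the underside; y along the length, x across the 30 mm width (grasp it here), z up. A hollow runs between the two legs, open upward
- tray: fixed wooden tray with green-lined compartments, 186 mm (its x) by 178 mm (its y); origin at the centre of its underside on the counter. Compartment floors are 6 mm above the counter; the walls between are 8 mm higher (top 14 mm above the counter) and are cut away down to the floor for the fingers over 48 mm at the middle of each long side of each compartment, at least 24 mm deep (toward the tray's edge they are open)
- tongs_compartment (a point): centre of the floor of the tray's long, narrow compartment, the one nearest the robot, for the tongs: 166 mm along y, 40 mm along x; z up; floor 6 mm above the counter
- bar_compartment_a (a point): centre of the floor of one bar compartment: 106 mm along x (bars lie along x here), 58 mm along y; z up; floor 6 mm above the counter. The two bar compartments lie side by side, 86 mm apart in y
- bar_compartment_b (a point): centre of the floor of the other bar compartment (+y side); same size and axes as bar_compartment_a
- board_top (a point): centre of the top of a fixed dark slate board, 150 mm long (along y), 100 mm wide (along x), its top 10 mm above the counter; z up. Behind it and behind the tray round wooden signs hang on a rail, their lower edges about 70 mm above the counter, some 80 mm beyond the board: do not lean out over them
- tasting_box: obstacle, part of the counter: open walnut praline box, 170 x 250 mm, fixed between the tray and the board; origin at the centre of its underside, y along its 250 mm length; walls 60 mm high, its open lid stands up from the back edge to 235 mm above the counter: carry things over it higher than that
- price_card: bystander: small price card in a wooden block, 24 x 78 x 62 mm, loose; origin at the centre of its underside
- spool: bystander: ribbon spool, 69 mm across, 20 mm high, loose; origin at the centre of its underside
- cup: bystander: small white cup with an ear, 60 x 77 x 52 mm, loose; origin near the centre of its underside
There are look-alikes about, which are no part of the job. What is shaped like the part that bears bar5_mid but green is not meant.

How it is judged:
At the end, for the whole second after the job is handed in: Tongs flat in the long compartment, within 12 mm of its centre; one bar flat in each bar compartment, within 10 mm; all other bars in one flat stack within 15 mm of the board's centre: 1st and 3rd along its length, 2nd and 4th across, within 0.17 rad (horizontal distance between tongs_mid and tongs_compartment below 0.012 m and z of tongs_mid in the frame of tongs_compartment below 0.009 m and angle between the y axis of tongs_mid and the y axis of tongs_compartment, either way round below 0.12 rad and angle between the z axis of tongs_mid and the z axis of tongs_compartment, either way round below 0.06 rad and ((horizontal distance between bar1_mid and bar_compartment_a below 0.01 m and z of bar1_mid in the frame of bar_compartment_a between 0.002 and 0.008 m and angle between the y axis of bar1_mid and the x axis of bar_compartment_a, either way round below 0.2 rad and angle between the z axis of bar1_mid and the z axis of bar_compartment_a, either way round below 0.06 rad) or (horizontal distance between bar2_mid and bar_compartment_a below 0.01 m and z of bar2_mid in the frame of bar_compartment_a between 0.002 and 0.008 m and angle between the y axis of bar2_mid and the x axis of bar_compartment_a, either way round below 0.2 rad and angle between the z axis of bar2_mid and the z axis of bar_compartment_a, either way round below 0.06 rad) or (horizontal distance between bar3_mid and bar_compartment_a below 0.01 m and z of bar3_mid in the frame of bar_compartment_a between 0.002 and 0.008 m and angle between the y axis of bar3_mid and the x axis of bar_compartment_a, either way round below 0.2 rad and angle between the z axis of bar3_mid and the z axis of bar_compartment_a, either way round below 0.06 rad) or (horizontal distance between bar4_mid and bar_compartment_a below 0.01 m and z of bar4_mid in the frame of bar_compartment_a between 0.002 and 0.008 m and angle between the y axis of bar4_mid and the x axis of bar_compartment_a, either way round below 0.2 rad and angle between the z axis of bar4_mid and the z axis of bar_compartment_a, either way round below 0.06 rad) or (horizontal distance between bar5_mid and bar_compartment_a below 0.01 m and z of bar5_mid in the frame of bar_compartment_a between 0.002 and 0.008 m and angle between the y axis of bar5_mid and the x axis of bar_compartment_a, either way round below 0.2 rad and angle between the z axis of bar5_mid and the z axis of bar_compartment_a, either way round below 0.06 rad) or (horizontal distance between bar6_mid and bar_compartment_a below 0.01 m and z of bar6_mid in the frame of bar_compartment_a between 0.002 and 0.008 m and angle between the y axis of bar6_mid and the x axis of bar_compartment_a, either way round below 0.2 rad and angle between the z axis of bar6_mid and the z axis of bar_compartment_a, either way round below 0.06 rad)) and ((horizontal distance between bar1_mid and bar_compartment_b below 0.01 m and z of bar1_mid in the frame of bar_compartment_b between 0.002 and 0.008 m and angle between the y axis of bar1_mid and the x axis of bar_compartment_b, either way round below 0.2 rad and angle between the z axis of bar1_mid and the z axis of bar_compartment_b, either way round below 0.06 rad) or (horizontal distance between bar2_mid and bar_compartment_b below 0.01 m and z of bar2_mid in the frame of bar_compartment_b between 0.002 and 0.008 m and angle between the y axis of bar2_mid and the x axis of bar_compartment_b, either way round below 0.2 rad and angle between the z axis of bar2_mid and the z axis of bar_compartment_b, either way round below 0.06 rad) or (horizontal distance between bar3_mid and bar_compartment_b below 0.01 m and z of bar3_mid in the frame of bar_compartment_b between 0.002 and 0.008 m and angle between the y axis of bar3_mid and the x axis of bar_compartment_b, either way round below 0.2 rad and angle between the z axis of bar3_mid and the z axis of bar_compartment_b, either way round below 0.06 rad) or (horizontal distance between bar4_mid and bar_compartment_b below 0.01 m and z of bar4_mid in the frame of bar_compartment_b between 0.002 and 0.008 m and angle between the y axis of bar4_mid and the x axis of bar_compartment_b, either way round below 0.2 rad and angle between the z axis of bar4_mid and the z axis of bar_compartment_b, either way round below 0.06 rad) or (horizontal distance between bar5_mid and bar_compartment_b below 0.01 m and z of bar5_mid in the frame of bar_compartment_b between 0.002 and 0.008 m and angle between the y axis of bar5_mid and the x axis of bar_compartment_b, either way round below 0.2 rad and angle between the z axis of bar5_mid and the z axis of bar_compartment_b, either way round below 0.06 rad) or (horizontal distance between bar6_mid and bar_compartment_b below 0.01 m and z of bar6_mid in the frame of bar_compartment_b between 0.002 and 0.008 m and angle between the y axis of bar6_mid and the x axis of bar_compartment_b, either way round below 0.2 rad and angle between the z axis of bar6_mid and the z axis of bar_compartment_b, either way round below 0.06 rad)) and ((horizontal distance between bar1_mid and bar_compartment_a below 0.01 m and z of bar1_mid in the frame of bar_compartment_a between 0.002 and 0.008 m and angle between the y axis of bar1_mid and the x axis of bar_compartment_a, either way round below 0.2 rad and angle between the z axis of bar1_mid and the z axis of bar_compartment_a, either way round below 0.06 rad) or (horizontal distance between bar1_mid and bar_compartment_b below 0.01 m and z of bar1_mid in the frame of bar_compartment_b between 0.002 and 0.008 m and angle between the y axis of bar1_mid and the x axis of bar_compartment_b, either way round below 0.2 rad and angle between the z axis of bar1_mid and the z axis of bar_compartment_b, either way round below 0.06 rad) or (horizontal distance between bar1_mid and board_top below 0.015 m and z of bar1_mid in the frame of board_top between 0.001 and 0.009 m and angle between the y axis of bar1_mid and the y axis of board_top, either way round below 0.17 rad and angle between the z axis of bar1_mid and the z axis of board_top, either way round below 0.06 rad) or (horizontal distance between bar1_mid and board_top below 0.015 m and z of bar1_mid in the frame of board_top between 0.011 and 0.019 m and angle between the y axis of bar1_mid and the x axis of board_top, either way round below 0.17 rad and angle between the z axis of bar1_mid and the z axis of board_top, either way round below 0.06 rad) or (horizontal distance between bar1_mid and board_top below 0.015 m and z of bar1_mid in the frame of board_top between 0.021 and 0.029 m and angle between the y axis of bar1_mid and the y axis of board_top, either way round below 0.17 rad and angle between the z axis of bar1_mid and the z axis of board_top, either way round below 0.06 rad) or (horizontal distance between bar1_mid and board_top below 0.015 m and z of bar1_mid in the frame of board_top between 0.031 and 0.039 m and angle between the y axis of bar1_mid and the x axis of board_top, either way round below 0.17 rad and angle between the z axis of bar1_mid and the z axis of board_top, either way round below 0.06 rad)) and ((horizontal distance between bar2_mid and bar_compartment_a below 0.01 m and z of bar2_mid in the frame of bar_compartment_a between 0.002 and 0.008 m and angle between the y axis of bar2_mid and the x axis of bar_compartment_a, either way round below 0.2 rad and angle between the z axis of bar2_mid and the z axis of bar_compartment_a, either way round below 0.06 rad) or (horizontal distance between bar2_mid and bar_compartment_b below 0.01 m and z of bar2_mid in the frame of bar_compartment_b between 0.002 and 0.008 m and angle between the y axis of bar2_mid and the x axis of bar_compartment_b, either way round below 0.2 rad and angle between the z axis of bar2_mid and the z axis of bar_compartment_b, either way round below 0.06 rad) or (horizontal distance between bar2_mid and board_top below 0.015 m and z of bar2_mid in the frame of board_top between 0.001 and 0.009 m and angle between the y axis of bar2_mid and the y axis of board_top, either way round below 0.17 rad and angle between the z axis of bar2_mid and the z axis of board_top, either way round below 0.06 rad) or (horizontal distance between bar2_mid and board_top below 0.015 m and z of bar2_mid in the frame of board_top between 0.011 and 0.019 m and angle between the y axis of bar2_mid and the x axis of board_top, either way round below 0.17 rad and angle between the z axis of bar2_mid and the z axis of board_top, either way round below 0.06 rad) or (horizontal distance between bar2_mid and board_top below 0.015 m and z of bar2_mid in the frame of board_top between 0.021 and 0.029 m and angle between the y axis of bar2_mid and the y axis of board_top, either way round below 0.17 rad and angle between the z axis of bar2_mid and the z axis of board_top, either way round below 0.06 rad) or (horizontal distance between bar2_mid and board_top below 0.015 m and z of bar2_mid in the frame of board_top between 0.031 and 0.039 m and angle between the y axis of bar2_mid and the x axis of board_top, either way round below 0.17 rad and angle between the z axis of bar2_mid and the z axis of board_top, either way round below 0.06 rad)) and ((horizontal distance between bar3_mid and bar_compartment_a below 0.01 m and z of bar3_mid in the frame of bar_compartment_a between 0.002 and 0.008 m and angle between the y axis of bar3_mid and the x axis of bar_compartment_a, either way round below 0.2 rad and angle between the z axis of bar3_mid and the z axis of bar_compartment_a, either way round below 0.06 rad) or (horizontal distance between bar3_mid and bar_compartment_b below 0.01 m and z of bar3_mid in the frame of bar_compartment_b between 0.002 and 0.008 m and angle between the y axis of bar3_mid and the x axis of bar_compartment_b, either way round below 0.2 rad and angle between the z axis of bar3_mid and the z axis of bar_compartment_b, either way round below 0.06 rad) or (horizontal distance between bar3_mid and board_top below 0.015 m and z of bar3_mid in the frame of board_top between 0.001 and 0.009 m and angle between the y axis of bar3_mid and the y axis of board_top, either way round below 0.17 rad and angle between the z axis of bar3_mid and the z axis of board_top, either way round below 0.06 rad) or (horizontal distance between bar3_mid and board_top below 0.015 m and z of bar3_mid in the frame of board_top between 0.011 and 0.019 m and angle between the y axis of bar3_mid and the x axis of board_top, either way round below 0.17 rad and angle between the z axis of bar3_mid and the z axis of board_top, either way round below 0.06 rad) or (horizontal distance between bar3_mid and board_top below 0.015 m and z of bar3_mid in the frame of board_top between 0.021 and 0.029 m and angle between the y axis of bar3_mid and the y axis of board_top, either way round below 0.17 rad and angle between the z axis of bar3_mid and the z axis of board_top, either way round below 0.06 rad) or (horizontal distance between bar3_mid and board_top below 0.015 m and z of bar3_mid in the frame of board_top between 0.031 and 0.039 m and angle between the y axis of bar3_mid and the x axis of board_top, either way round below 0.17 rad and angle between the z axis of bar3_mid and the z axis of board_top, either way round below 0.06 rad)) and ((horizontal distance between bar4_mid and bar_compartment_a below 0.01 m and z of bar4_mid in the frame of bar_compartment_a between 0.002 and 0.008 m and angle between the y axis of bar4_mid and the x axis of bar_compartment_a, either way round below 0.2 rad and angle between the z axis of bar4_mid and the z axis of bar_compartment_a, either way round below 0.06 rad) or (horizontal distance between bar4_mid and bar_compartment_b below 0.01 m and z of bar4_mid in the frame of bar_compartment_b between 0.002 and 0.008 m and angle between the y axis of bar4_mid and the x axis of bar_compartment_b, either way round below 0.2 rad and angle between the z axis of bar4_mid and the z axis of bar_compartment_b, either way round below 0.06 rad) or (horizontal distance between bar4_mid and board_top below 0.015 m and z of bar4_mid in the frame of board_top between 0.001 and 0.009 m and angle between the y axis of bar4_mid and the y axis of board_top, either way round below 0.17 rad and angle between the z axis of bar4_mid and the z axis of board_top, either way round below 0.06 rad) or (horizontal distance between bar4_mid and board_top below 0.015 m and z of bar4_mid in the frame of board_top between 0.011 and 0.019 m and angle between the y axis of bar4_mid and the x axis of board_top, either way round below 0.17 rad and angle between the z axis of bar4_mid and the z axis of board_top, either way round below 0.06 rad) or (horizontal distance between bar4_mid and board_top below 0.015 m and z of bar4_mid in the frame of board_top between 0.021 and 0.029 m and angle between the y axis of bar4_mid and the y axis of board_top, either way round below 0.17 rad and angle between the z axis of bar4_mid and the z axis of board_top, either way round below 0.06 rad) or (horizontal distance between bar4_mid and board_top below 0.015 m and z of bar4_mid in the frame of board_top between 0.031 and 0.039 m and angle between the y axis of bar4_mid and the x axis of board_top, either way round below 0.17 rad and angle between the z axis of bar4_mid and the z axis of board_top, either way round below 0.06 rad)) and ((horizontal distance between bar5_mid and bar_compartment_a below 0.01 m and z of bar5_mid in the frame of bar_compartment_a between 0.002 and 0.008 m and angle between the y axis of bar5_mid and the x axis of bar_compartment_a, either way round below 0.2 rad and angle between the z axis of bar5_mid and the z axis of bar_compartment_a, either way round below 0.06 rad) or (horizontal distance between bar5_mid and bar_compartment_b below 0.01 m and z of bar5_mid in the frame of bar_compartment_b between 0.002 and 0.008 m and angle between the y axis of bar5_mid and the x axis of bar_compartment_b, either way round below 0.2 rad and angle between the z axis of bar5_mid and the z axis of bar_compartment_b, either way round below 0.06 rad) or (horizontal distance between bar5_mid and board_top below 0.015 m and z of bar5_mid in the frame of board_top between 0.001 and 0.009 m and angle between the y axis of bar5_mid and the y axis of board_top, either way round below 0.17 rad and angle between the z axis of bar5_mid and the z axis of board_top, either way round below 0.06 rad) or (horizontal distance between bar5_mid and board_top below 0.015 m and z of bar5_mid in the frame of board_top between 0.011 and 0.019 m and angle between the y axis of bar5_mid and the x axis of board_top, either way round below 0.17 rad and angle between the z axis of bar5_mid and the z axis of board_top, either way round below 0.06 rad) or (horizontal distance between bar5_mid and board_top below 0.015 m and z of bar5_mid in the frame of board_top between 0.021 and 0.029 m and angle between the y axis of bar5_mid and the y axis of board_top, either way round below 0.17 rad and angle between the z axis of bar5_mid and the z axis of board_top, either way round below 0.06 rad) or (horizontal distance between bar5_mid and board_top below 0.015 m and z of bar5_mid in the frame of board_top between 0.031 and 0.039 m and angle between the y axis of bar5_mid and the x axis of board_top, either way round below 0.17 rad and angle between the z axis of bar5_mid and the z axis of board_top, either way round below 0.06 rad)) and ((horizontal distance between bar6_mid and bar_compartment_a below 0.01 m and z of bar6_mid in the frame of bar_compartment_a between 0.002 and 0.008 m and angle between the y axis of bar6_mid and the x axis of bar_compartment_a, either way round below 0.2 rad and angle between the z axis of bar6_mid and the z axis of bar_compartment_a, either way round below 0.06 rad) or (horizontal distance between bar6_mid and bar_compartment_b below 0.01 m and z of bar6_mid in the frame of bar_compartment_b between 0.002 and 0.008 m and angle between the y axis of bar6_mid and the x axis of bar_compartment_b, either way round below 0.2 rad and angle between the z axis of bar6_mid and the z axis of bar_compartment_b, either way round below 0.06 rad) or (horizontal distance between bar6_mid and board_top below 0.015 m and z of bar6_mid in the frame of board_top between 0.001 and 0.009 m and angle between the y axis of bar6_mid and the y axis of board_top, either way round below 0.17 rad and angle between the z axis of bar6_mid and the z axis of board_top, either way round below 0.06 rad) or (horizontal distance between bar6_mid and board_top below 0.015 m and z of bar6_mid in the frame of board_top between 0.011 and 0.019 m and angle between the y axis of bar6_mid and the x axis of board_top, either way round below 0.17 rad and angle between the z axis of bar6_mid and the z axis of board_top, either way round below 0.06 rad) or (horizontal distance between bar6_mid and board_top below 0.015 m and z of bar6_mid in the frame of board_top between 0.021 and 0.029 m and angle between the y axis of bar6_mid and the y axis of board_top, either way round below 0.17 rad and angle between the z axis of bar6_mid and the z axis of board_top, either way round below 0.06 rad) or (horizontal distance between bar6_mid and board_top below 0.015 m and z of bar6_mid in the frame of board_top between 0.031 and 0.039 m and angle between the y axis of bar6_mid and the x axis of board_top, either way round below 0.17 rad and angle between the z axis of bar6_mid and the z axis of board_top, either way round below 0.06 rad))); the robot touches nothing.
It fails at once if the price card is pushed more than 20 mm or tipped over (distance of price_card from where it was at the start of the episode above 0.02 m or angle between price_card's own z axis and vertical above 0.5 rad).
It fails at once if the ribbon spool is pushed more than 20 mm or tipped over (distance of spool from where it was at the start of the episode above 0.02 m or angle between spool's own z axis and vertical above 0.5 rad).
It fails at once if the cup is pushed more than 20 mm or tipped over (distance of cup from where it was at the start of the episode above 0.02 m or angle between cup's own z axis and vertical above 0.5 rad).
Of bar3, bar4, bar5, bar6 only 3 to 4 are there at a start; the rules pass over those that are not, and their reading is None.
At some moment in a run one of bar1, bar2, bar3, bar4, bar5, bar6, tongs may be knocked a few centimetres aside while the robot is not near it.
Once in a run the grip may slacken for a moment while it holds something.
It also fails if it takes over 210 s, if anything falls off the work surface, if the arm or the gripper's body presses on something with over 40 N, if the wrist force passes 120 N, or if a joint passes its speed limit or range.

ROBOT

A 6-joint arm with a two-finger parallel gripper is mounted at the origin on a cart in front of the work surface, level with it; the furniture and walls round the work are solid. World frame = base frame: x ahead of the robot, y to its left, z up, the work surface at z = 0. Lengths are in m, angles in rad, forces in N, time in s.
With the tool pointing down it reaches from about 0.35 to 0.975 m from the base axis. Payload 4.9 kg.
Tool frame: the origin (TCP) lies on the front face of the gripper's body, between the roots of the fingers; the fingertips stand ctrl.tip_extent ahead of it and the grasp point (between the pads) lies 54 mm ahead of it (ctrl.tip_extent is the distance from the TCP to the fingertips, in m); z points along the fingers, y is the line along which they close (so a half turn about z gives the same grasp; the last joint's range is limited). The gripper opens to 85 mm and grips with 20 to 120 N. Pads are 22 mm wide; open, the fingers measure 114 mm over their backs; the gripper's body (76 mm by 85 mm) begins 54 mm behind the grasp point. The pads swing forward as they close: fully open they stand 13 mm farther back than shut.
Start: joints at [-1.34, 0.053, 1.613, -0, 1.476, -0.119], TCP at [0.214, -0.587, 0.304] pointing down, gripper open.
Joint ranges: [-3.01, 3.01], [-1.01, 2.22], [0.06, 2.58], [-1.02, 4.17], [0.09, 2.62], [-3.14, 3.14]. Speed limits (rad/s): [2.57, 2.57, 3.14, 3.14, 3.14, 3.14].

INTERFACE

Orientations are given as a rotation vector (axis times angle).
In Python, from station import ctrl gives the robot as it stands.
- The arm moves only by the tool apply_moves, never from a script. Its argument "rows" is one flat list of numbers, 6 for each row, row after row: the shift along the tool's x, y, z normalised to -1 to 1, where 1 is 0.6 m, then the turn, a rotation vector about the tool's x, y, z normalised to -1 to 1, where 1 is 90 degrees. A call has 1 to 20 rows; each row is the pose to reach, as a shift and turn from the pose commanded when the call began, along the tool's axes at that moment; what a row does not reach only later rows make up. A row lasts 1/10 s, in which the tool goes at most 50 mm and 8.59 degrees, less where a joint would pass 70% of its speed; a pose out of reach is approached as far as the arm can. A call with a number of a shift or a turn outside -1 to 1 is refused whole. A call with a gripper value outside its range is refused whole. "grip" is the opening, from 0 (shut) to 1 (fully open), set as the call begins (left out, the last holds). The fingers move at their own pace and stop on an object; "grip_force" is the grip in N (left out, the last holds). Time passes only in rows, so rows that repeat a pose let the fingers close. It gives the time, the measured TCP pose, the force, the opening and the grip force at its end, in the units of the state.
- ctrl.get_obs(): the state, without advancing time (a new reading comes with each control period).
- ctrl.get_image(name): name is "scene" or "top"; returns (picture, depth): 480x640x3 uint8, blue, green, red; 480x640 float32, m along the optical axis (not along the pixel's ray), 0 where there is no reading.
- ctrl.camera_model(name): a dict with "mtx" (3x3 intrinsics, pixels), "R" (3x3) and "t" (3): a world point X has camera coordinates R X + t. Camera axes: x right, y down, z forward; pixel columns grow to the right and rows downward; lengths in m; the calibration is good to about 2 mm. A picture is of the moment at which its call begins. camera_model takes no time and is no camera call.
- ctrl.finish_job(): hands the job in; it is judged then, once.
The state is a dict: "t": time; "q": joint angles; "dq": joint speeds; "effort": joint torques, N m; "tool_pos": TCP position; "tool_rot": TCP orientation; "contact_force": force on the tool from outside, world axes, zero at the start; "wrist_torque": the same for the moment, N m; "opening": finger opening in m; "grip_force": force on a finger pad.
Only numpy, scipy, OpenCV 4.12 (cv2) and the standard library are available. Lean on these libraries where they do the work, as an engineer would, in place of code of your own. Each camera call takes 0.05 s, during which the arm holds its last target. There are 200 camera calls.

## Working session

There is one attempt and no reset: what is moved stays moved. The work goes in short steps, Python scripts to look and compute and a tool call to move; the robot and the scene stay as the last step left them, time stands still between calls to the robot, and variables do not carry over. Pictures are saved under pics/ and viewed, at most 14 in all, crops included, and the job is handed in when it is done.

Besides the shell and the picture viewer there is one more tool, called after "Call:" as a command line: name --argument value ..., lists and objects as JSON in quotes. apply_moves: Moves the arm, as the interface text tells. Its arguments: {"type":"object","properties":{"rows":{"type":"array","items":{"type":"number"}},"grip":{"type":"number"},"grip_force":{"type":"number"}},"required":["rows"]}

```bash
mkdir -p pics; ls; python3 - <<'E'
from station import ctrl
import cv2,numpy as np
o=ctrl.get_obs(); print(o['tool_pos'],o['tool_rot'],o['opening'],ctrl.tip_extent,o['t'])
for n in('scene','top'):
    im,d=ctrl.get_image(n); cv2.imwrite(f'pics/{n}0.png',im); np.save(f'{n}0.npy',d)
    m=ctrl.camera_model(n); print(n,np.array(m['mtx']).round(1).tolist(),(-np.array(m['R']).T@m['t']).round(3),np.array(m['R']).round(3).tolist())
E
```

```text
pics
[ 0.2140745  -0.58670076  0.30267808] [-3.09166346e+00 -5.46282841e-01  2.32498581e-04] 0.08560599072162364 0.0726 0.0
scene [[456.4, 0.0, 325.1], [0.0, 456.4, 247.4], [0.0, 0.0, 1.0]] [0.079 0.923 0.502] [[-0.904, -0.426, -0.025], [-0.15, 0.373, -0.916], [0.399, -0.824, -0.401]]
top [[434.4, 0.0, 326.9], [0.0, 434.4, 230.8], [0.0, 0.0, 1.0]] [0.434 0.01  1.14 ] [[-0.006, -1.0, 0.009], [-0.996, 0.005, -0.083], [0.083, -0.01, -0.996]]
```

View pics/top0.png

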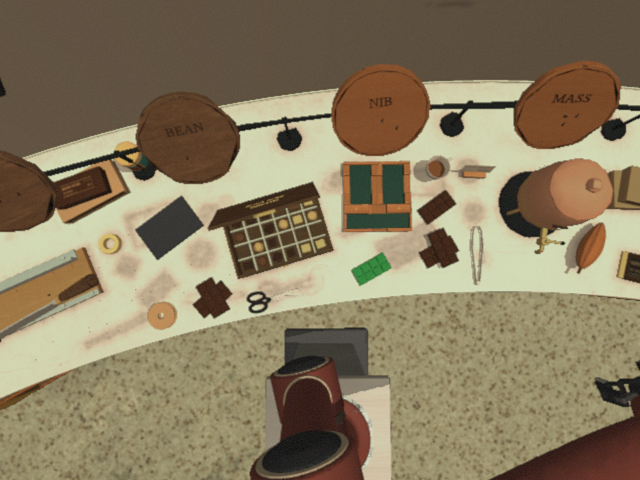

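View pics/scene0.png

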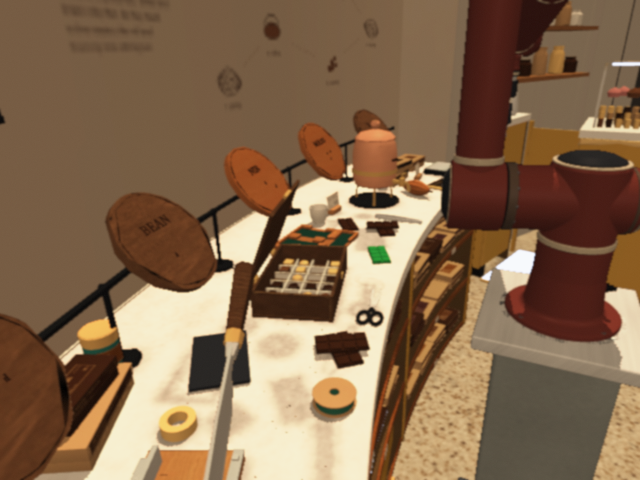

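```bash
cat > h.py <<'E'
from station import ctrl
import cv2,numpy as np
from scipy.spatial.transform import Rotation as Ro
def cam(n):
    m=ctrl.camera_model(n); return [np.array(m[k]) for k in('mtx','R','t')]
def pts(d,n='top'):
    K,R,t=cam(n); v,u=np.indices(d.shape); 
    P=np.stack([(u-K[0,2])/K[0,0]*d,(v-K[1,2])/K[1,1]*d,d],-1)
    W=(P-t)@R; W[d==0]=np.nan; return W
def ontoz(u,v,z,n='top'):
    K,R,t=cam(n); c=-R.T@t; r=R.T@np.linalg.inv(K)@np.array([u,v,1.]); return c+r*(z-c[2])/r[2]
def ortho(im,x0,x1,y0,y1,z,s=2,n='top'):
    # rows: x1 top -> x0 bottom; cols: y1 left -> y0 right ; s px/mm
    K,R,t=cam(n); W,H=int((y1-y0)*1000*s),int((x1-x0)*1000*s)
    j,i=np.meshgrid(np.arange(W),np.arange(H))
    X=np.stack([x1-i/1000/s,y1-j/1000/s,np.full(i.shape,z)],-1)@R.T+t
    p=X@K.T; m=(p[...,:2]/p[...,2:]).astype(np.float32)
    return cv2.remap(im,m[...,0],m[...,1],cv2.INTER_CUBIC if im.ndim==3 else cv2.INTER_NEAREST)
def grid(o,x1,y1,s,step=50):
    for k in range(0,int(o.shape[1]/s)+1,step): cv2.line(o,(int(k*s),0),(int(k*s),6),(0,0,255),1); cv2.putText(o,f'{y1-k/1000:.2f}',(int(k*s),18),0,.4,(0,0,255))
    for k in range(0,int(o.shape[0]/s)+1,step): cv2.line(o,(0,int(k*s)),(6,int(k*s)),(0,0,255),1); cv2.putText(o,f'{x1-k/1000:.2f}',(8,int(k*s)+4),0,.4,(0,0,255))
    return o
E
python3 - <<'E'
from h import *
im=cv2.imread('pics/top0.png'); d=np.load('top0.npy'); W=pts(d)
for u,v in[(437,207),(440,249),(212,298),(225,290),(430,255),(169,228),(400,270),(476,254),(365,185),(378,197),(392,185),(161,316),(436,168),(371,269),(288,210)]: print(u,v,W[v,u].round(3), np.nanmedian(W[v-1:v+2,u-1:u+2,2]).round(4))
a=grid(ortho(im,.30,.66,-.43,-.03,.01,2),.66,-.03,2); cv2.imwrite('pics/R0.png',a[:600])
b=grid(ortho(im,.18,.54,.10,.5,.01,2)[:600],.54,.5,2); cv2.imwrite('pics/L0.png',b)
# dark masks
hsv=cv2.cvtColor(im,cv2.COLOR_BGR2HSV)
h=W[...,2]
for (u0,u1,v0,v1) in[(410,465,185,225),(415,465,225,275),(185,240,272,325)]:
    m=((hsv[...,2]<95)).astype(np.uint8); mm=np.zeros_like(m); mm[v0:v1,u0:u1]=m[v0:v1,u0:u1]
    q=W[mm>0]; print('hist',np.histogram(q[:,2],bins=np.arange(-.005,.05,.005))[0])
    for lo,hi in[(.004,.015),(.015,.026),(.025,.036)]:
        k=q[(q[:,2]>lo)&(q[:,2]<hi)]
        if len(k)>40: r=cv2.minAreaRect(k[:,:2].astype(np.float32)*1000); print(lo,len(k),np.round(r[0],1),np.round(r[1],1),round(r[2],1))
E
```

```text
437 207 [ 0.59  -0.293  0.004] 0.008
440 249 [ 0.479 -0.294  0.018] 0.0189
212 298 [0.357 0.294 0.016] 0.0161
225 290 [0.377 0.263 0.009] 0.0081
430 255 [ 0.464 -0.271  0.005] 0.0056
169 228 [0.538 0.41  0.011] 0.0106
400 270 [ 0.425 -0.192 -0.002] -0.0008
476 254 [ 0.466 -0.393  0.   ] -0.0016
365 185 [ 0.65  -0.103  0.004] 0.004
378 197 [ 0.616 -0.136  0.013] 0.0138
392 185 [ 0.649 -0.174  0.006] 0.0057
161 316 [ 0.31   0.43  -0.002] 0.0007
436 168 [ 0.69  -0.287  0.025] 0.0251
371 269 [ 0.428 -0.115  0.006] 0.0064
288 210 [0.584 0.101 0.008] 0.0081
hist [  0  43 342 213   1   0   0   0   0   0]
0.004 574 [ 591.  -289.9] [45.  93.9] 35.6
hist [  1  23 180 175 410 162   1   0   0   0]
0.004 366 [ 477.3 -289.4] [94.7 93.4] 26.9
0.015 572 [ 484.  -300.3] [93.9 48.2] 23.7
hist [  0  27 190 177 470 117   1   0   1   1]
0.004 382 [353.  293.6] [ 87.1 100.3] 70.8
0.015 587 [357.2 295.5] [92.6 51.9] 30.3
```

View pics/R0.png

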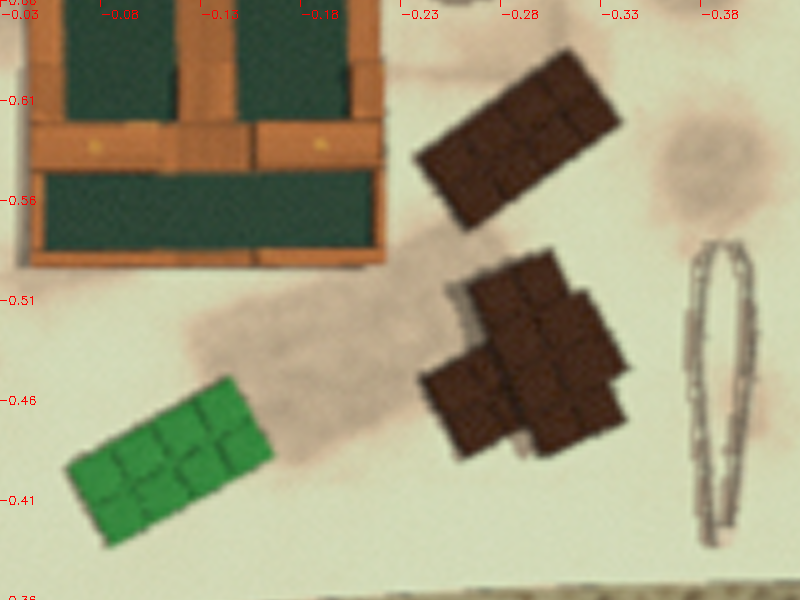

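View pics/L0.png

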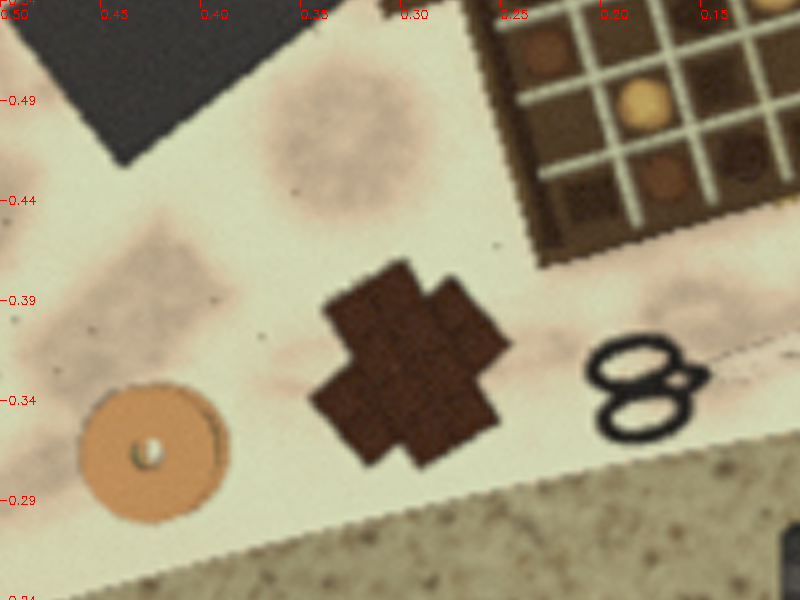

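```bash
cat >> h.py <<'E'
def hull(x,y,a,lx,ly,z0,z1,sc=4,n='top'):
    K,R,t=cam(n); c,s=np.cos(a),np.sin(a)
    P=np.array([[x+c*i*lx/2-s*j*ly/2,y+s*i*lx/2+c*j*ly/2,z] for i in(-1,1) for j in(-1,1) for z in(z0,z1)])
    p=(P@R.T+t)@K.T; p=p[:,:2]/p[:,2:]
    return cv2.convexHull(((p+.5)*sc).astype(np.float32))
from scipy.optimize import minimize
def fit(mask,boxes,g,sc=4,n='top'):
    """boxes: list of (lx,ly,z0,z1); g: list of (x,y,a_deg)"""
    ys,xs=np.nonzero(mask); lo=np.maximum([xs.min()-8,ys.min()-8],0); hi=[xs.max()+9,ys.max()+9]
    M=cv2.resize(mask[lo[1]:hi[1],lo[0]:hi[0]].astype(np.float32),None,fx=sc,fy=sc,interpolation=cv2.INTER_LINEAR)
    def f(p):
        A=np.zeros(M.shape,np.uint8)
        for (lx,ly,z0,z1),(x,y,a) in zip(boxes,p.reshape(-1,3)):
            h=hull(x/1000,y/1000,np.radians(a),lx,ly,z0,z1,sc,n)-(lo*sc)
            cv2.fillConvexPoly(A,(h*16).round().astype(np.int32),1,shift=4)
        return np.abs(A-M).sum()/sc/sc
    p0=np.array(g,float).ravel(); best=None
    for k in range(3):
        S=np.vstack([p0]+[p0+np.eye(len(p0))[i]*(6 if k==0 else 3)*(-1)**k for i in range(len(p0))])
        r=minimize(f,p0,method='Nelder-Mead',options=dict(initial_simplex=S,maxfev=700)); p0=r.x
    return p0.reshape(-1,3),r.fun,mask.sum()
BAR=(.096,.048)
def box(m,u0,u1,v0,v1):
    r=np.zeros(m.shape,np.uint8); r[v0:v1,u0:u1]=m[v0:v1,u0:u1]; return r
E
cat > m0.py <<'E'
from h import *
im=cv2.imread('pics/top0.png'); V=im.max(2).astype(int); g=im.astype(int)
dark=(V<105)
P=lambda n,r:print(n,r[0].round(1).tolist(),r[1].round(0),r[2])
P('single',fit(box(dark,410,465,185,228),[(*BAR,0,.01)],[(590,-290,-55)]))
P('Rpile',fit(box(dark,415,465,224,275),[(*BAR,.01,.02),(*BAR,0,.01)],[(483,-301,23.6),(478,-290,-66)]))
P('Lpile',fit(box(dark,185,240,272,325),[(*BAR,.01,.02),(*BAR,0,.01)],[(358,293,30.5),(357,293,-50)]))
P('board',fit(box((V<105),130,208,192,262),[(.1,.15,0,.01)],[(538,410,-35)]))
gr=(g[...,1]>g[...,2]+8)&(V<110)
for n,b,s,c in[('T',(342,413,210,232),(.04,.166),(555,-134,0)),('B(left)A?',(345,375,160,206),(.106,.058),(645,-93,0)),('right',(378,410,160,206),(.106,.058),(645,-178,0))]:
    P(n,fit(box(gr,*b),[(*s,.006,.006)],[c]))
E
python3 m0.py
```

```text
single [[591.1, -289.4, -55.0]] 76.0 613
Rpile [[484.3, -299.8, 23.1], [473.9, -292.1, -59.5]] 92.0 986
Lpile [[358.7, 293.7, 29.2], [354.3, 296.6, -48.1]] 138.0 1010Traceback (most recent call last):
  File "m0.py", line 8, in <module>
    P('board',fit(box((V<105),130,208,192,262),[(.1,.15,0,.01)],[(538,410,-35)]))
              ~~~^^^^^^^^^^^^^^^^^^^^^^^^^^^^^^^^^^^^^^^^^^^^^^^^^^^^^^^^^^^^^^^
  File "h.py", line 42, in fit
    r=minimize(f,p0,method='Nelder-Mead',options=dict(initial_simplex=S,maxfev=700)); p0=r.x
    res = _minimize_neldermead(fun, x0, args, callback, bounds=bounds,
                               **options)
    fsim[j] = func(sim[j])
              ~~~~^^^^^^^^
    fx = function(np.copy(x), *(wrapper_args + args))
  File "h.py", line 36, in f
    h=hull(x/1000,y/1000,np.radians(a),lx,ly,z0,z1,sc,n)-(lo*sc)
      ~~~~^^^^^^^^^^^^^^^^^^^^^^^^^^^^^^^^^^^^^^^^^^^^^^
  File "h.py", line 24, in hull
    K,R,t=cam(n); c,s=np.cos(a),np.sin(a)
          ~~~^^^
  File "h.py", line 5, in cam
    m=ctrl.camera_model(n); return [np.array(m[k]) for k in('mtx','R','t')]
ValueError: time passes only in moves, steps and waits
```

```bash
sed -i 's/^def cam(n):/import functools\n@functools.lru_cache\ndef cam(n):/' h.py; python3 m0.py
```

```text
single [[591.1, -289.4, -55.0]] 76.0 613
Rpile [[484.3, -299.8, 23.1], [473.9, -292.1, -59.5]] 92.0 986
Lpile [[358.7, 293.7, 29.2], [354.3, 296.6, -48.1]] 138.0 1010
board [[541.0, 411.0, 38.0]] 168.0 2135
T [[555.1, -134.3, -0.3]] 129.0 835
B(left)A? [[651.3, -90.6, -0.8]] 119.0 758
right [[653.2, -175.7, 1.7]] 118.0 761
```

```bash
python3 - <<'E'
from h import *
im=cv2.imread('pics/top0.png')
a=grid(ortho(im,.52,.72,-.24,-.03,.01,2.8),.72,-.03,2.8,20)
b=grid(ortho(im,.44,.64,.30,.50,.01,2),.64,.50,2,20)
c=np.zeros((600,800,3),np.uint8); c[:560,:min(a.shape[1],800)]=a[:560]; cv2.imwrite('pics/tray.png',c[:560,:590]); cv2.imwrite('pics/board.png',b)
V=im.max(2); m=box(V<90,130,208,192,262)
W=pts(np.load('top0.npy')); q=[ontoz(u,v,.01)[:2]*1000 for v,u in np.argwhere(m)]
print(cv2.minAreaRect(np.array(q,np.float32)))
print(W[157:168:2,350:372:7,2].round(3), W[157:168:2,360,0].round(3))
E
```

```text
Traceback (most recent call last):
ValueError: could not broadcast input array from shape (559,588,3) into shape (560,588,3)
```

```bash
python3 - <<'E'
from h import *
im=cv2.imread('pics/top0.png')
a=grid(ortho(im,.52,.72,-.24,-.03,.01,2),.72,-.03,2,20)
b=grid(ortho(im,.44,.64,.32,.50,.01,2),.64,.50,2,20)
cv2.imwrite('pics/tb.png',np.hstack([a[:399],b[:399]]))
V=im.max(2); m=box(V<90,130,208,192,262)
W=pts(np.load('top0.npy')); q=[ontoz(u,v,.01)[:2]*1000 for v,u in np.argwhere(m)]
print(cv2.minAreaRect(np.array(q,np.float32)))
E
```

```text
((539.7211303710938, 409.8537902832031), (97.63774108886719, 147.82098388671875), 37.18136215209961)
```

View pics/tb.png

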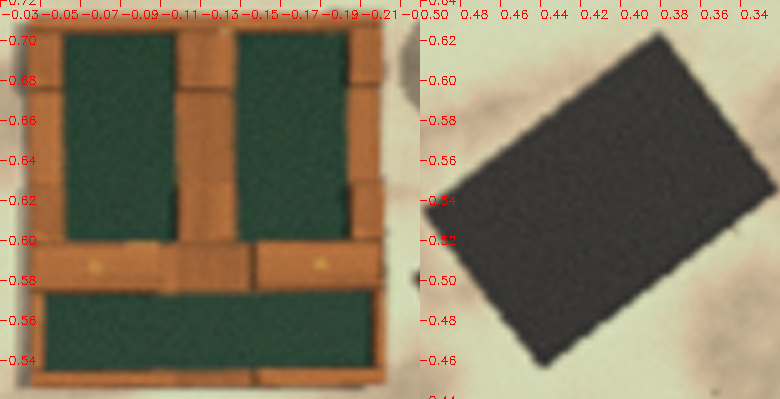

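```bash
cat >> h.py <<'E'
def yaw(o=None):
    R=Ro.from_rotvec((o or ctrl.get_obs())['tool_rot']).as_matrix(); return np.degrees(np.arctan2(R[1,1],R[0,1])),R
def go(x,y,z,c,base=None):
    """row numbers to bring TCP to x,y,z with closing line along world angle c (deg, mod 180), from base=(pos,rotvec) or now"""
    o=ctrl.get_obs(); p,rv=(o['tool_pos'],o['tool_rot']) if base is None else base
    R=Ro.from_rotvec(rv).as_matrix(); s=R.T@(np.array([x,y,z])-p)/.6
    out=[]
    for k in(0,180):
        T=Ro.from_euler('z',c+k,degrees=True).as_matrix()@np.array([[0,1,0],[1,0,0],[0,0,-1.]])
        # columns: tool x=-? build: tool y along c, tool z down, x=y cross z
        yv=T[:,0]; yv=np.array([np.cos(np.radians(c+k)),np.sin(np.radians(c+k)),0]); zv=np.array([0,0,-1.]); xv=np.cross(yv,zv)
        G=np.stack([xv,yv,zv],1); out.append((Ro.from_matrix(R.T@G).as_rotvec()/(np.pi/2)).round(3))
    return s.round(4).tolist(),[w.tolist() for w in out]
E
python3 - <<'E'
from h import *
o=ctrl.get_obs(); print(yaw(o)[0],o['q'].round(3),ctrl.tip_extent)
W=pts(np.load('top0.npy'))
for b in[(320,440,60,165),(130,245,85,190)]:
    q=W[b[2]:b[3],b[0]:b[1]].reshape(-1,3); q=q[(q[:,2]>.06)&(q[:,2]<.5)]
    for lo,hi in[(.06,.12),(.12,.2),(.2,.3)]:
        k=q[(q[:,2]>lo)&(q[:,2]<hi)]; 
        if len(k): print(b,lo,len(k),'x',np.percentile(k[:,0],[1,50]).round(3),'y',np.percentile(k[:,1],[1,99]).round(3))
q=W[170:280,205:340].reshape(-1,3); q=q[q[:,2]>.1]; print('lid',np.nanpercentile(q,[1,99],axis=0).round(3))
im=cv2.imread('pics/top0.png').astype(int)
# tongs: differs from local counter
m=box(cv2.absdiff(im.astype(np.uint8),cv2.medianBlur(im.astype(np.uint8),21)).max(2)>25,462,492,222,290)
q=np.array([ontoz(u,v,.008)[:2]*1000 for v,u in np.argwhere(m)],np.float32); print('tongs',len(q),cv2.minAreaRect(q))
print(go(.463,-.3895,.30,90))
E
```

```text
-69.95808345391956 [-1.34   0.053  1.614 -0.     1.476 -0.119] 0.0726
(320, 440, 60, 165) 0.06 1730 x [0.711 0.742] y [-0.281  0.012]
(320, 440, 60, 165) 0.12 4314 x [0.739 0.782] y [-0.248  0.008]
(320, 440, 60, 165) 0.2 2552 x [0.801 0.829] y [-0.215 -0.021]
(130, 245, 85, 190) 0.06 1642 x [0.641 0.68 ] y [0.211 0.489]
(130, 245, 85, 190) 0.12 4803 x [0.665 0.719] y [0.203 0.453]
(130, 245, 85, 190) 0.2 2586 x [0.729 0.769] y [0.228 0.413]
lid [[0.52  0.024 0.101]
 [0.668 0.285 0.229]]
tongs 479 ((456.7579040527344, -391.6473693847656), (164.73426818847656, 37.73347854614258), 1.1109868288040161)
([0.5024, -0.1666, 0.005], [[-0.0, -0.002, -1.777], [-0.001, 0.0, 0.223]])
```

Call:
apply_moves --rows '[0.502,-0.167,0.1,0,0,0.223,0.502,-0.167,0.1,0,0,0.223,0.502,-0.167,0.1,0,0,0.223,0.502,-0.167,0.1,0,0,0.223,0.502,-0.167,0.1,0,0,0.223,0.502,-0.167,0.1,0,0,0.223,0.502,-0.167,0.2,0,0,0.223,0.502,-0.167,0.3,0,0,0.223,0.502,-0.167,0.3,0,0,0.223,0.502,-0.167,0.3,0,0,0.223]' --grip 0.65 --grip_force 30

```text
t: 1.1
tool_pos: [0.4604, -0.3863, 0.1174]
tool_rot: [-3.133, -0.001, 0.013]
contact_force: [-0.1, 0.3, -1.1]
opening: 0.0554
grip_force: 0.0
```

```bash
python3 - <<'E'
from h import *
o=ctrl.get_obs(); print(o['t'],o['tool_pos'].round(4),yaw(o)[0],o['opening'],ctrl.tip_extent,o['contact_force'].round(2))
im,d=ctrl.get_image('scene'); cv2.imwrite('pics/s1.png',cv2.resize(im[170:290,330:490],None,fx=5,fy=5,interpolation=cv2.INTER_CUBIC))
print(go(.463,-.3895,.076,90))
E
```

```text
1.1 [ 0.4604 -0.3863  0.1174] -89.9774828883537 0.05541203965773265 0.0726 [-0.13  0.3  -1.12]
([0.0026, 0.0025, 0.075], [[0.004, 0.005, 2.0], [-0.003, 0.003, -0.0]])
```

View pics/s1.png

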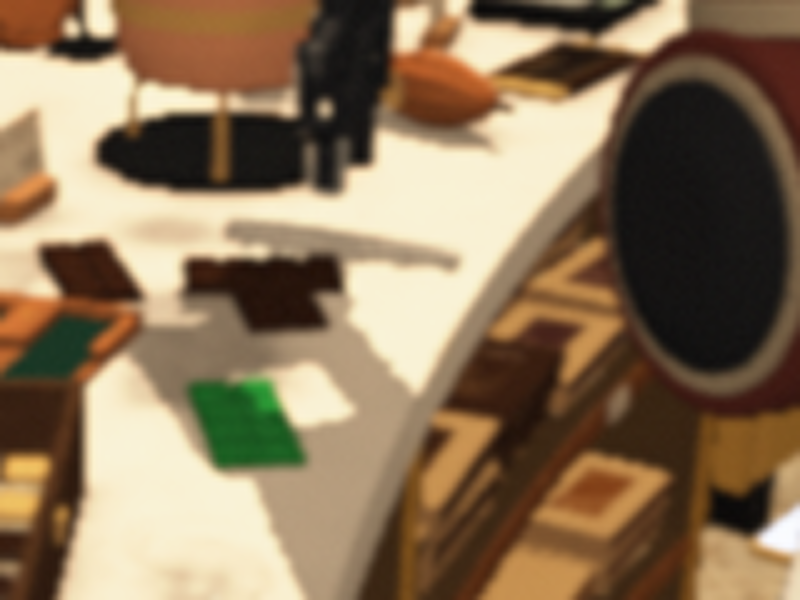

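Call:
apply_moves --rows '[0.0,0,0.05,0,0,0,0.0,0,0.07,0,0,0,0,0,0.079,0,0,0,0,0,0.079,0,0,0,0,0,0.079,0,0,0]'

```text
t: 1.65
tool_pos: [0.4633, -0.3906, 0.078]
tool_rot: [3.14, -0.001, 0.002]
contact_force: [0.3, 0.1, -0.4]
opening: 0.0557
grip_force: 0.0
```

Call:
apply_moves --rows '[0,0,0,0,0,0,0,0,0,0,0,0,0,0,0,0,0,0,0,0,0,0,0,0,0,0,0,0,0,0,0,0,0,0,0,0,0,0,0,0,0,0]' --grip 0.1

```text
t: 2.35
tool_pos: [0.4634, -0.3905, 0.0779]
tool_rot: [3.14, -0.001, 0.002]
contact_force: [-1.5, 0.4, 6.4]
opening: 0.0251
grip_force: 29.4
```

Call:
apply_moves --rows '[0,0,-0.08,0,0,0,0,0,-0.167,0,0,0,0.152,-0.427,-0.167,0,0,-1,0.152,-0.427,-0.167,0,0,-1,0.152,-0.427,-0.167,0,0,-1,0.152,-0.427,-0.167,0,0,-1,0.152,-0.427,-0.167,0,0,-1,0.152,-0.427,-0.167,0,0,-1,0.152,-0.427,-0.167,0,0,-1,0.152,-0.427,-0.167,0,0,-1,0.152,-0.427,-0.167,0,0,-1,0.152,-0.427,-0.167,0,0,-1,0.152,-0.427,-0.167,0,0,-1,0.152,-0.427,-0.12,0,0,-1,0.152,-0.427,-0.06,0,0,-1,0.152,-0.427,-0.06,0,0,-1,0.152,-0.427,-0.06,0,0,-1]' --grip_force 60

```text
t: 4.05
tool_pos: [0.5534, -0.1333, 0.1117]
tool_rot: [-2.22, -2.219, 0.002]
contact_force: [0.5, -0.4, 0.1]
opening: 0.0234
grip_force: 58.6
```

```bash
python3 - <<'E'
from h import *
o=ctrl.get_obs(); print(o['t'],o['tool_pos'].round(4),yaw(o)[0],o['opening'],o['grip_force'],o['contact_force'].round(2))
im,d=ctrl.get_image('top'); cv2.imwrite('pics/top1.png',im)
z=o['tool_pos'][2]-.0775+.010
a=grid(ortho(im,.50,.68,-.28,.0,z,2.8),.68,0,2.8,20); cv2.imwrite('pics/t1.png',a)
print(z)
E
```

```text
4.05 [ 0.5534 -0.1333  0.1117] -0.027703161714795903 0.02341108796724559 58.641533726477064 [ 0.45 -0.38  0.13]
0.04421481348214524
```

View pics/t1.png

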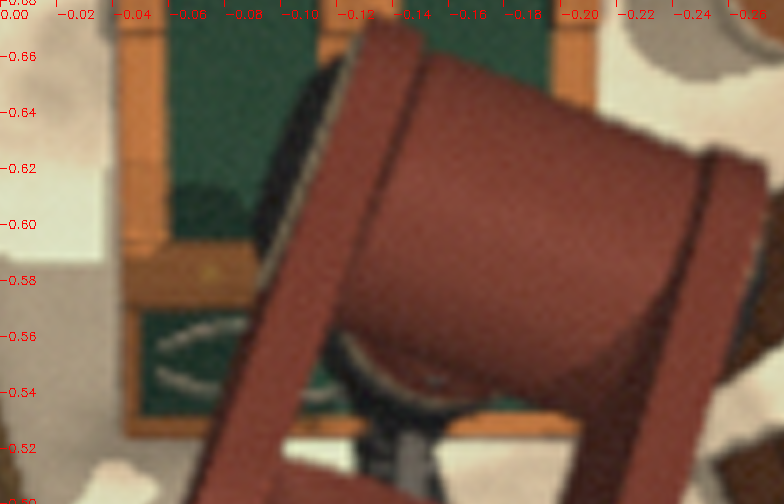

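Call:
apply_moves --rows '[-0.002,0.002,0.02,0,0,0,-0.002,0.002,0.035,0,0,0,-0.002,0.002,0.045,0,0,0,-0.002,0.002,0.047,0,0,0,-0.002,0.002,0.047,0,0,0]'

```text
t: 4.6
tool_pos: [0.5554, -0.1348, 0.0843]
tool_rot: [-2.222, -2.221, -0.0]
contact_force: [-0.2, -0.9, 0.1]
opening: 0.0233
grip_force: 58.6
```

Call:
apply_moves --rows '[0,0,0,0,0,0,0,0,0,0,0,0,0,0,0,0,0,0,0,0,0,0,0,0,0,0,0,0,0,0,0,0,-0.03,0,0,0,0,0,-0.08,0,0,0,0,0,-0.12,0,0,0,0,0,-0.12,0,0,0]' --grip 0.5

```text
t: 5.5
tool_pos: [0.5577, -0.1357, 0.1608]
tool_rot: [2.217, 2.216, 0.005]
contact_force: [1.6, -0.5, 0.7]
opening: 0.0426
grip_force: 0.0
```

Call:
apply_moves --rows '[-0.256,0.056,0,0,0,-0.389,-0.256,0.056,0,0,0,-0.389,-0.256,0.056,0,0,0,-0.389,-0.256,0.056,0,0,0,-0.389,-0.256,0.056,0,0,0,-0.389,-0.256,0.056,0.05,0,0,-0.389,-0.256,0.056,0.09,0,0,-0.389,-0.256,0.056,0.09,0,0,-0.389]' --grip 0.8

```text
t: 6.3
tool_pos: [0.5859, -0.2854, 0.0968]
tool_rot: [-1.449, -2.776, -0.002]
contact_force: [-1.0, 0.1, -1.1]
opening: 0.0682
grip_force: 0.0
```

```bash
python3 - <<'E'
from h import *
im,d=ctrl.get_image('top'); cv2.imwrite('pics/top2.png',im)
o=ctrl.get_obs(); print(o['t'],o['tool_pos'].round(4),yaw(o)[0],o['opening'],go(.591,-.2894,.0765,35))
a=grid(ortho(im,.40,.70,-.42,-.02,.01,2),.70,-.02,2,20); cv2.imwrite('pics/R2.png',a)
E
```

```text
6.35 [ 0.5871 -0.2862  0.0993] 34.92749389501196 0.06839730805671926 ([-0.0082, 0.0024, 0.0379], [[-0.001, -0.004, -0.001], [-0.006, 0.002, 1.999]])
```

View pics/R2.png

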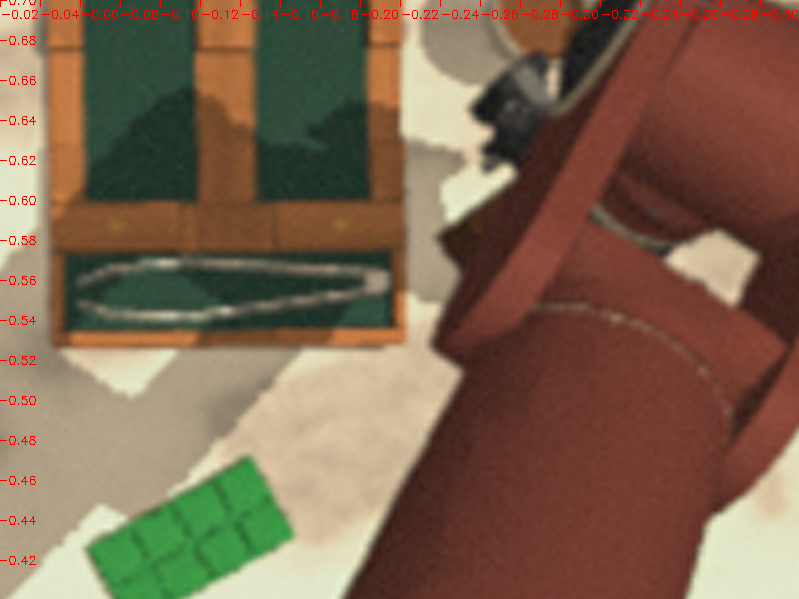

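Call:
apply_moves --rows '[0,0,0.02,0,0,0,0,0,0.035,0,0,0,0,0,0.035,0,0,0,0,0,0.035,0,0,0,0,0,0.035,0,0,0]'

```text
t: 6.85
tool_pos: [0.5892, -0.2887, 0.082]
tool_rot: [1.451, 2.785, -0.0]
contact_force: [0.4, 0.4, -0.2]
opening: 0.0684
grip_force: 0.0
```

Call:
apply_moves --rows '[-0.003,0,0.009,0,0,0,-0.003,0,0.009,0,0,0,-0.003,0,0.009,0,0,0]'

```text
t: 7.15
tool_pos: [0.5898, -0.2899, 0.0757]
tool_rot: [-1.451, -2.786, -0.0]
contact_force: [0.2, -0.7, -0.6]
opening: 0.0682
grip_force: 0.0
```

Call:
apply_moves --rows '[0,0,0,0,0,0,0,0,0,0,0,0,0,0,0,0,0,0,0,0,0,0,0,0,0,0,0,0,0,0,0,0,0,0,0,0]' --grip 0.4 --grip_force 50

```text
t: 7.75
tool_pos: [0.5903, -0.2902, 0.0765]
tool_rot: [1.451, 2.785, -0.0]
contact_force: [0.2, -0.1, 3.7]
opening: 0.0455
grip_force: 51.5
```

Call:
apply_moves --rows '[0,0,-0.08,0,0,0,0,0,-0.15,0,0,0,0.214,0.275,-0.15,0,0,-0.611,0.214,0.275,-0.15,0,0,-0.611,0.214,0.275,-0.15,0,0,-0.611,0.214,0.275,-0.15,0,0,-0.611,0.214,0.275,-0.15,0,0,-0.611,0.214,0.275,-0.15,0,0,-0.611,0.214,0.275,-0.15,0,0,-0.611,0.214,0.275,-0.15,0,0,-0.611,0.214,0.275,-0.1,0,0,-0.611,0.214,0.275,-0.05,0,0,-0.611,0.214,0.275,-0.04,0,0,-0.611,0.214,0.275,-0.04,0,0,-0.611,0.214,0.275,-0.04,0,0,-0.611]'

```text
t: 9.25
tool_pos: [0.6521, -0.0904, 0.1012]
tool_rot: [0.002, 3.14, -0.001]
contact_force: [-0.7, -0.3, 0.3]
opening: 0.0456
grip_force: 51.4
```

```bash
python3 - <<'E'
from h import *
im,d=ctrl.get_image('top'); cv2.imwrite('pics/top3.png',im)
o=ctrl.get_obs(); print(o['t'],o['tool_pos'].round(4),yaw(o)[0],o['opening'],o['grip_force'],o['q'].round(2),go(.652,-.0905,.084,90))
V=im.max(2)<105; W=pts(d)
P=lambda n,r:print(n,r[0].round(1).tolist(),r[1].round(0),r[2])
P('Rpile',fit(box(V,415,465,224,275),[(*BAR,.01,.02),(*BAR,0,.01)],[(484,-300,23.6),(474,-292,-60)]))
P('Lpile',fit(box(V,185,240,272,325),[(*BAR,.01,.02),(*BAR,0,.01)],[(358,293,29.5),(355,295,-48)]))
E
```

```text
9.3 [ 0.6526 -0.0905  0.1019] 89.9404207317102 0.04574330254411268 51.370060443878174 [-0.25  0.32  1.67  0.    1.15 -1.82] ([0.001, 0.0, 0.0298], [[-0.0, 0.002, -0.001], [0.003, 0.001, 1.999]])
Rpile [[484.2, -299.7, 22.0], [474.6, -292.3, -59.5]] 111.0 964
Lpile [[358.0, 292.8, 29.9], [354.3, 295.6, -48.1]] 119.0 1035
```

Call:
apply_moves --rows '[-0.002,0,0.02,0,0,0,-0.002,0,0.03,0,0,0,-0.002,0,0.03,0,0,0,-0.002,0,0.03,0,0,0]'

```text
t: 9.7
tool_pos: [0.655, -0.0908, 0.0851]
tool_rot: [0.001, 3.136, -0.003]
contact_force: [-0.9, -0.7, 8.8]
opening: 0.0456
grip_force: 60.0
```

Call:
apply_moves --rows '[0,0,0,0,0,0,0,0,0,0,0,0,0,0,0,0,0,0,0,0,0,0,0,0,0,0,-0.03,0,0,0,0,0,-0.09,0,0,0,0,0,-0.15,0,0,0,0,0,-0.15,0,0,0]' --grip 0.7

```text
t: 10.5
tool_pos: [0.6563, -0.091, 0.1807]
tool_rot: [0.001, 3.129, -0.005]
contact_force: [0.6, 0.2, 1.0]
opening: 0.0602
grip_force: 0.0
```

Call:
apply_moves --rows '[0.285,-0.348,0,0,0,0.872,0.285,-0.348,0,0,0,0.872,0.285,-0.348,0,0,0,0.872,0.285,-0.348,0,0,0,0.872,0.285,-0.348,0,0,0,0.872,0.285,-0.348,0,0,0,0.872,0.285,-0.348,0,0,0,0.872,0.285,-0.348,0,0,0,0.872,0.285,-0.348,0,0,0,0.872,0.285,-0.348,0,0,0,0.872]' --grip 0.8

```text
t: 11.5
tool_pos: [0.4815, -0.299, 0.1726]
tool_rot: [1.989, 2.431, 0.0]
contact_force: [0.2, 0.8, 0.2]
opening: 0.068
grip_force: 0.0
```

Call:
apply_moves --rows '[0,0,0,0,0,0.872,0,0,0,0,0,0.872,0,0,0,0,0,0.872,0,0,0,0,0,0.872,0,0,0,0,0,0.872,0,0,0,0,0,0.872,0,0,0,0,0,0.872,0,0,0,0,0,0.872,0,0,0.07,0,0,0.872,0,0,0.12,0,0,0.872,0,0,0.12,0,0,0.872,0,0,0.12,0,0,0.872]'

```text
t: 12.7
tool_pos: [0.4815, -0.2987, 0.1001]
tool_rot: [-3.077, -0.63, 0.001]
contact_force: [0.6, -0.5, -0.4]
opening: 0.0684
grip_force: 0.0
```

```bash
python3 - <<'E'
from h import *
im,d=ctrl.get_image('top'); cv2.imwrite('pics/top4.png',im)
o=ctrl.get_obs(); print(o['t'],o['tool_pos'].round(4),yaw(o)[0],o['opening'],o['q'].round(2),go(.4842,-.2997,.088,112.5))
V=im.max(2)<80; W=pts(d)
P=lambda n,r:print(n,r[0].round(1).tolist(),r[1].round(0),r[2])
q=W[165:205,345:378]; print(np.nanmedian(q[12:28,10:20,2]))
m=box(V&(im[...,2]>im[...,1]),343,378,163,207)
print(m.sum()); P('barB',fit(m,[(*BAR,.006,.016)],[(652,-91,0)]))
E
```

```text
12.75 [ 0.4823 -0.2994  0.1015] -66.89101106332313 0.06851163128798522 [-0.69  0.13  1.89  0.    1.12  0.48] ([0.0026, 0.0017, 0.0226], [[0.001, 0.002, -1.993], [0.001, -0.001, 0.007]])
0.01787196426791656
664
barB [[658.4, -90.9, -1.3]] 74.0 664
```

Call:
apply_moves --rows '[0.002,0.001,0.015,0,0,0,0.002,0.001,0.022,0,0,0,0.002,0.001,0.022,0,0,0,0.002,0.001,0.022,0,0,0]'

```text
t: 13.15
tool_pos: [0.483, -0.299, 0.0869]
tool_rot: [3.078, 0.627, 0.0]
contact_force: [-0.1, 0.8, -0.2]
opening: 0.0684
grip_force: 0.0
```

Call:
apply_moves --rows '[0,0,0,0,0,0,0,0,0,0,0,0,0,0,0,0,0,0,0,0,0,0,0,0,0,0,0,0,0,0,0,0,0,0,0,0]' --grip 0.4

```text
t: 13.75
tool_pos: [0.4834, -0.2993, 0.0877]
tool_rot: [3.078, 0.626, 0.001]
contact_force: [-1.1, 0.2, 6.0]
opening: 0.0452
grip_force: 50.7
```

Call:
apply_moves --rows '[0,0,-0.08,0,0,0,0,0,-0.14,0,0,0,0.338,-0.079,-0.14,0,0,0.256,0.338,-0.079,-0.14,0,0,0.256,0.338,-0.079,-0.14,0,0,0.256,0.338,-0.079,-0.14,0,0,0.256,0.338,-0.079,-0.14,0,0,0.256,0.338,-0.079,-0.14,0,0,0.256,0.338,-0.079,-0.08,0,0,0.256,0.338,-0.079,-0.03,0,0,0.256,0.338,-0.079,-0.03,0,0,0.256,0.338,-0.079,-0.03,0,0,0.256,0.338,-0.079,-0.03,0,0,0.256]'

```text
t: 15.05
tool_pos: [0.6516, -0.1772, 0.107]
tool_rot: [3.14, -0.002, 0.004]
contact_force: [0.1, -0.5, 0.2]
opening: 0.0445
grip_force: 51.2
```

```bash
python3 - <<'E'
from h import *
im,d=ctrl.get_image('top'); cv2.imwrite('pics/top5.png',im)
o=ctrl.get_obs(); print(o['t'],o['tool_pos'].round(4),yaw(o)[0],o['opening'],o['grip_force'],go(.652,-.1763,.0847,90))
V=im.max(2)<105
P=lambda n,r:print(n,r[0].round(1).tolist(),r[1].round(0),r[2])
P('Rbot',fit(box(V,410,465,224,275),[(*BAR,.0,.01)],[(474,-292,-60)]))
P('Lpile',fit(box(V,185,240,272,325),[(*BAR,.01,.02),(*BAR,0,.01)],[(358,293,29.5),(355,295,-48)]))
E
```

```text
15.1 [ 0.652  -0.1771  0.1074] -90.06878623415245 0.04501206764423956 51.15746319293976 ([-0.0001, -0.0014, 0.0378], [[-0.004, -0.002, 1.999], [0.001, -0.002, -0.001]])
Rbot [[473.2, -289.8, -61.7]] 286.0 834
Lpile [[358.7, 292.6, 29.4], [354.3, 296.0, -48.1]] 126.0 1020
```

Call:
apply_moves --rows '[0,-0.001,0.025,0,0,0,0,-0.001,0.037,0,0,0,0,-0.001,0.037,0,0,0,0,-0.001,0.037,0,0,0]'

```text
t: 15.5
tool_pos: [0.6507, -0.1752, 0.0818]
tool_rot: [-3.141, 0.001, 0.002]
contact_force: [0.3, -0.7, -0.8]
opening: 0.0448
grip_force: 86.4
```

Call:
apply_moves --rows '[0,0,0,0,0,0,0,0,0,0,0,0,0,0,0,0,0,0,0,0,0,0,0,0,0,0,-0.03,0,0,0,0,0,-0.09,0,0,0,0,0,-0.15,0,0,0,-0.27,0.1,-0.15,0,0,0,-0.27,0.1,-0.15,0,0,0,-0.27,0.1,-0.15,0,0,0,-0.27,0.1,-0.15,0,0,0,-0.27,0.1,-0.15,0,0,0]' --grip 0.7

```text
t: 16.7
tool_pos: [0.487, -0.2362, 0.1737]
tool_rot: [3.141, -0.005, 0.001]
contact_force: [-0.2, -1.1, -0.4]
opening: 0.0599
grip_force: 0.0
```

```bash
python3 - <<'E'
from h import *
im,d=ctrl.get_image('top'); cv2.imwrite('pics/top6.png',im)
o=ctrl.get_obs(); print(o['t'],o['tool_pos'].round(4),yaw(o)[0],o['opening'],o['q'].round(2))
V=im.max(2)<105; D=(im.max(2)<80)&(im[...,2]>im[...,1])
P=lambda n,r:print(n,r[0].round(1).tolist(),r[1].round(0),r[2])
P('Rbot',fit(box(V,410,465,224,275),[(*BAR,.0,.01)],[(474,-292,-60)]))
P('B',fit(box(D,345,376,163,207),[(*BAR,.006,.016)],[(652,-91,0)]))
P('A',fit(box(D,379,408,163,207),[(*BAR,.006,.016)],[(652,-176,0)]))
cv2.imwrite('pics/R6.png',grid(ortho(im,.40,.70,-.42,-.02,.01,2),.70,-.02,2,20))
E
```

```text
16.75 [ 0.4885 -0.2359  0.174 ] -90.14650454084324 0.05976192979626677 [-0.59 -0.03  1.92  0.    1.25  0.99]
Rbot [[472.3, -300.7, -72.2]] 798.0 1056
B [[658.1, -91.1, -0.4]] 71.0 666
A [[649.4, -173.2, -1.3]] 52.0 697
```

View pics/R6.png

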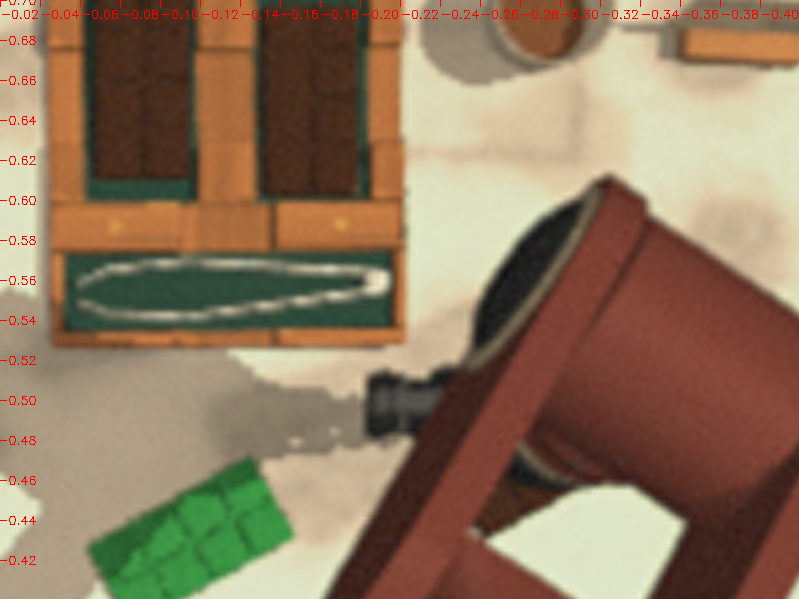

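```bash
python3 - <<'E'
from h import *
W=np.nanmean([pts(ctrl.get_image('top')[1]) for _ in range(4)],0)
for n,y in(('A',-.174),('B',-.091)):
    s=(abs(W[...,1]-y)<.015)&(W[...,2]<.03)
    print(n,[(round(x,3),round(float(np.nanmean(W[s&(abs(W[...,0]-x)<.006)][:,2])),4)) for x in np.arange(.604,.712,.012)])
s=lambda x,y:float(np.nanmean(W[(abs(W[...,0]-x)<.005)&(abs(W[...,1]-y)<.006)][:,2]).round(4))
print(s(.588,-.09),s(.588,-.16),s(.65,-.133),s(.555,-.1345))
E
```

```text
A [(np.float64(0.604), 0.0117), (np.float64(0.616), 0.015), (np.float64(0.628), 0.0141), (np.float64(0.64), 0.015), (np.float64(0.652), 0.0143), (np.float64(0.664), 0.015), (np.float64(0.676), 0.0144), (np.float64(0.688), 0.0148), (np.float64(0.7), 0.0086)]
B [(np.float64(0.604), 0.0066), (np.float64(0.616), 0.0149), (np.float64(0.628), 0.0163), (np.float64(0.64), 0.0166), (np.float64(0.652), 0.0185), (np.float64(0.664), 0.0188), (np.float64(0.676), 0.0204), (np.float64(0.688), 0.0209), (np.float64(0.7), 0.0221)]
0.0136 0.0121 0.0055 0.0062
```

Call:
apply_moves --rows '[0.276,-0.242,0,0,0,0,0.276,-0.242,0,0,0,0,0.276,-0.242,0,0,0,0,0.276,-0.242,0,0,0,0,0.276,-0.242,0,0,0,0,0.276,-0.242,0,0,0,0,0.276,-0.242,0.06,0,0,0,0.276,-0.242,0.105,0,0,0,0.276,-0.242,0.105,0,0,0,0.276,-0.242,0.105,0,0,0,0.276,-0.242,0.105,0,0,0]'

```text
t: 18.05
tool_pos: [0.6558, -0.0907, 0.1116]
tool_rot: [3.141, -0.001, 0.005]
contact_force: [-0.0, 0.3, -0.7]
opening: 0.0597
grip_force: 0.0
```

Call:
apply_moves --rows '[0,0,0.025,0,0,0,0,0,0.042,0,0,0,0,0,0.042,0,0,0,0,0,0.042,0,0,0]'

```text
t: 18.45
tool_pos: [0.6542, -0.0901, 0.0835]
tool_rot: [-3.141, 0.001, 0.002]
contact_force: [-0.3, 0.1, -0.3]
opening: 0.0595
grip_force: 0.0
```

Call:
apply_moves --rows '[0,0,0,0,0,0,0,0,0,0,0,0,0,0,0,0,0,0,0,0,0,0,0,0,0,0,0,0,0,0,0,0,-0.02,0,0,0,-0.012,0,-0.02,0,0,0,-0.012,0,-0.02,0,0,0,-0.012,0,-0.02,0,0,0]' --grip 0.4 --grip_force 30

```text
t: 19.35
tool_pos: [0.6471, -0.0901, 0.0962]
tool_rot: [-3.142, 0.001, 0.0]
contact_force: [-0.0, -1.1, 0.2]
opening: 0.0467
grip_force: 30.9
```

Call:
apply_moves --rows '[0,0,0.01,0,0,0,0,0,0.018,0,0,0,0,0,0.022,0,0,0,0,0,0.022,0,0,0]'

```text
t: 19.75
tool_pos: [0.6474, -0.0901, 0.083]
tool_rot: [-3.141, 0.001, 0.002]
contact_force: [-1.0, 1.4, 2.7]
opening: 0.0468
grip_force: 31.4
```

Call:
apply_moves --rows '[0,0,0,0,0,0,0,0,0,0,0,0,0,0,0,0,0,0,0,0,0,0,0,0,0,0,-0.03,0,0,0,0,0,-0.09,0,0,0,0,0,-0.15,0,0,0,-0.29,0.335,-0.15,0,0,-0.667,-0.29,0.335,-0.15,0,0,-0.667,-0.29,0.335,-0.15,0,0,-0.667,-0.29,0.335,-0.15,0,0,-0.667,-0.29,0.335,-0.15,0,0,-0.667,-0.29,0.335,-0.15,0,0,-0.667,-0.29,0.335,-0.15,0,0,-0.667,-0.29,0.335,-0.15,0,0,-0.667]' --grip 0.7

```text
t: 21.25
tool_pos: [0.4729, -0.2923, 0.1748]
tool_rot: [2.718, 1.571, 0.001]
contact_force: [0.8, 0.3, 1.0]
opening: 0.0603
grip_force: 0.0
```

```bash
cat > tr.py <<'E'
from h import *
I=[ctrl.get_image('top') for _ in range(3)]; im=I[0][0]; W=np.nanmean([pts(i[1]) for i in I],0)
for n,y in(('A',-.174),('B',-.091)):
    s=(abs(W[...,1]-y)<.015)&(W[...,2]<.03)
    print(n,[(round(float(x),3),round(float(np.nanmean(W[s&(abs(W[...,0]-x)<.006)][:,2])),4)) for x in np.arange(.604,.712,.024)])
D=(im.max(2)<80)&(im[...,2]>im[...,1])
P=lambda n,r:print(n,r[0].round(1).tolist(),r[1].round(0),r[2])
P('B',fit(box(D,345,376,163,207),[(*BAR,.006,.016)],[(652,-91,0)]))
P('A',fit(box(D,379,408,163,207),[(*BAR,.006,.016)],[(652,-176,0)]))
E
python3 tr.py; python3 -c "
from h import *
o=ctrl.get_obs(); print(o['t'],o['tool_pos'].round(4),yaw(o)[0],go(.474,-.291,.1,30))"
```

```text
A [(0.604, 0.0117), (0.628, 0.0144), (0.652, 0.0146), (0.676, 0.0142), (0.7, 0.0086)]
B [(0.604, 0.0115), (0.628, 0.014), (0.652, 0.0143), (0.676, 0.0142), (0.7, 0.0093)]
B [[650.8, -89.1, -0.1]] 77.0 679
A [[649.7, -173.6, -0.1]] 57.0 686
21.4 [ 0.4736 -0.2915  0.1744] -30.05768126989703 ([0.001, 0.0, 0.1241], [[0.001, 0.001, -0.667], [0.001, -0.001, 1.333]])
```

Call:
apply_moves --rows '[0,0,0,0,0,-0.667,0,0,0,0,0,-0.667,0,0,0,0,0,-0.667,0,0,0,0,0,-0.667,0,0,0,0,0,-0.667,0,0,0,0,0,-0.667,0,0,0.06,0,0,-0.667,0,0,0.118,0,0,-0.667,0,0,0.118,0,0,-0.667,0,0,0.118,0,0,-0.667]' --grip 0.8

```text
t: 22.4
tool_pos: [0.4734, -0.2908, 0.1025]
tool_rot: [-1.57, -2.72, -0.0]
contact_force: [1.1, -0.2, 0.9]
opening: 0.0684
grip_force: 0.0
```

```bash
python3 - <<'E'
from h import *
im,d=ctrl.get_image('scene'); cv2.imwrite('pics/s2.png',cv2.resize(im[190:270,330:490],None,fx=5,fy=5,interpolation=cv2.INTER_CUBIC))
o=ctrl.get_obs(); print(o['t'],o['tool_pos'].round(4),yaw(o)[0],go(.474,-.291,.0765,30))
E
```

```text
22.45 [ 0.4742 -0.2915  0.104 ] 30.025925328663345 ([0.001, 0.0001, 0.0458], [[0.0, 0.001, 0.0], [-0.002, 0.001, -2.0]])
```

View pics/s2.png

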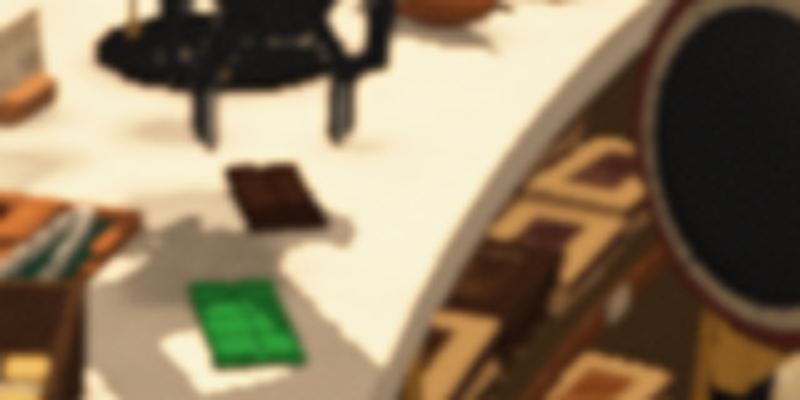

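```bash
python3 - <<'E'
from h import *
for p in[(225,168),(298,163),(330,222),(262,230)]: print(ontoz(330+p[0]/5,190+p[1]/5,.01,'scene').round(3))
im=cv2.imread('pics/top4.png')
V=im.max(2)<105
im,d=ctrl.get_image('scene'); V=(im.max(2)<90)
m=box(V,374,398,221,238); print(m.sum()); r=fit(m,[(*BAR,0,.01)],[(470,-285,-60)],n='scene'); print(r)
E
```

```text
[ 0.506 -0.309  0.01 ]
[ 0.467 -0.333  0.01 ]
[ 0.421 -0.248  0.01 ]
[ 0.453 -0.223  0.01 ]
174
(array([[ 469.77894725, -291.33029868,  -68.04745635]]), np.float64(84.45703125), np.uint64(174))
```

Call:
apply_moves --rows '[0,0,0.02,0,0,0,0,0,0.045,0,0,0,0,0,0.045,0,0,0,0,0,0.045,0,0,0,0,0,0.045,0,0,0]'

```text
t: 23.0
tool_pos: [0.4735, -0.2912, 0.0754]
tool_rot: [1.57, 2.721, -0.0]
contact_force: [-0.0, 0.1, 0.6]
opening: 0.0687
grip_force: 0.0
```

Call:
apply_moves --rows '[0,0,0,0,0,0,0,0,0,0,0,0,0,0,0,0,0,0,0,0,0,0,0,0,0,0,0,0,0,0,0,0,0,0,0,0]' --grip 0.4 --grip_force 50

```text
t: 23.6
tool_pos: [0.474, -0.2916, 0.0763]
tool_rot: [1.569, 2.72, -0.0]
contact_force: [0.1, 0.4, 5.9]
opening: 0.0454
grip_force: 51.7
```

Call:
apply_moves --rows '[0,0,-0.08,0,0,0,0,0,-0.16,0,0,0,0,0,-0.24,0,0,0,0,0,-0.32,0,0,0,0,0,-0.4,0,0,0,0,0,-0.475,0,0,0,0.958,0.68,-0.475,0,0,-0.08,0.958,0.68,-0.475,0,0,-0.08,0.958,0.68,-0.475,0,0,-0.08,0.958,0.68,-0.475,0,0,-0.08,0.958,0.68,-0.475,0,0,-0.08,0.958,0.68,-0.475,0,0,-0.08,0.958,0.68,-0.475,0,0,-0.08,0.958,0.68,-0.475,0,0,-0.08,0.958,0.68,-0.475,0,0,-0.08,0.958,0.68,-0.475,0,0,-0.08,0.958,0.68,-0.475,0,0,-0.08,0.958,0.68,-0.475,0,0,-0.08,0.958,0.68,-0.475,0,0,-0.08,0.958,0.68,-0.475,0,0,-0.08]'

```text
t: 25.6
tool_pos: [0.538, 0.4078, 0.359]
tool_rot: [-1.395, -2.814, 0.002]
contact_force: [0.6, -0.0, -0.0]
opening: 0.0458
grip_force: 51.4
```

Call:
apply_moves --rows '[0,0,0.08,0,0,0,0,0,0.16,0,0,0,0,0,0.24,0,0,0,0,0,0.32,0,0,0,0,0,0.38,0,0,0,0,0,0.41,0,0,0,0,0,0.41,0,0,0,0,0,0.41,0,0,0]'

```text
t: 26.4
tool_pos: [0.5392, 0.4063, 0.1157]
tool_rot: [1.396, 2.813, 0.002]
contact_force: [1.1, -0.1, 0.9]
opening: 0.0457
grip_force: 51.4
```

```bash
python3 - <<'E'
from h import *
o=ctrl.get_obs(); print(o['t'],o['tool_pos'].round(4),yaw(o)[0],o['opening'],o['grip_force'],go(.540,.410,.0875,37.2))
im,d=ctrl.get_image('scene'); cv2.imwrite('pics/scene7.png',im)
im2,d=ctrl.get_image('top'); cv2.imwrite('pics/top7.png',im2)
a=cv2.resize(im[300:420,150:310],None,fx=2.5,fy=2.5); z=o['tool_pos'][2]-.0765+.01
b=grid(ortho(im2,.44,.64,.32,.50,z,2),.64,.50,2,20)
c=np.zeros((400,760,3),np.uint8); c[:300,:400]=a; c[:b.shape[0],400:400+b.shape[1]]=b; cv2.imwrite('pics/b7.png',c); print(z)
E
```

```text
26.4 [0.5392 0.4063 0.1157] 37.230955493390844 0.045730070852286836 51.385493874549866 ([0.0041, 0.0047, 0.047], [[0.001, 0.0, 0.0], [-0.0, 0.002, -2.0]])
0.04919566810260497
```

View pics/b7.png

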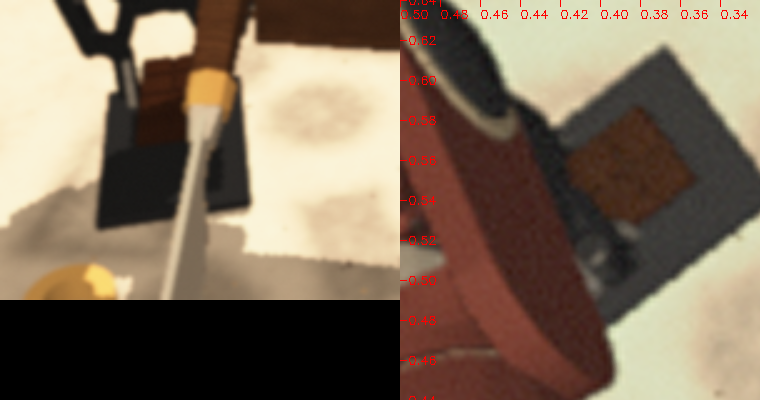

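Call:
apply_moves --rows '[0.002,0.002,0.025,0,0,0,0.002,0.002,0.04,0,0,0,0.002,0.002,0.046,0,0,0,0.002,0.002,0.046,0,0,0,0.002,0.002,0.046,0,0,0]'

```text
t: 27.0
tool_pos: [0.5386, 0.4075, 0.0863]
tool_rot: [-1.396, -2.814, 0.001]
contact_force: [0.2, 0.1, -0.4]
opening: 0.0457
grip_force: 51.4
```

Call:
apply_moves --rows '[0,0,0,0,0,0,0,0,0,0,0,0,0,0,0,0,0,0,0,0,0,0,0,0,0,0,-0.03,0,0,0,0,0,-0.09,0,0,0,0,0,-0.15,0,0,0,0.029,-0.355,-0.15,0,0,-0.914,0.029,-0.355,-0.15,0,0,-0.914,0.029,-0.355,-0.15,0,0,-0.914,0.029,-0.355,-0.15,0,0,-0.914,0.029,-0.355,-0.15,0,0,-0.914,0.029,-0.355,-0.15,0,0,-0.914,0.029,-0.355,-0.15,0,0,-0.914,0.029,-0.355,-0.15,0,0,-0.914,0.029,-0.355,-0.15,0,0,-0.914,0.029,-0.355,-0.09,0,0,-0.914,0.029,-0.355,-0.04,0,0,-0.914,0.029,-0.355,-0.04,0,0,-0.914,0.029,-0.355,-0.04,0,0,-0.914]' --grip 0.75

```text
t: 29.0
tool_pos: [0.3588, 0.2926, 0.1117]
tool_rot: [-0.799, 3.038, 0.0]
contact_force: [1.1, 0.3, 0.1]
opening: 0.0642
grip_force: 0.0
```

```bash
python3 - <<'E'
from h import *
o=ctrl.get_obs(); print(o['t'],o['tool_pos'].round(4),yaw(o)[0],o['opening'],o['q'].round(2),go(.3585,.293,.088,119.5))
I=[ctrl.get_image('top') for _ in range(3)]; im=I[0][0]; W=np.nanmean([pts(i[1]) for i in I],0); cv2.imwrite('pics/top8.png',im)
s=box((W[...,2]>.014)&(W[...,2]<.03),135,205,195,260)>0; q=W[s][:,:2].astype(np.float32)*1000
print(len(q),cv2.minAreaRect(q),W[s][:,2].mean())
m=box((im[...,2].astype(int)-im[...,0]>12)&(im.max(2)<110),140,200,200,256); print(fit(m,[(*BAR,.01,.02)],[(540,406,-53)]))
E
```

```text
29.0 [0.3588 0.2926 0.1117] 119.48368326537575 0.06415686566447386 [ 0.52 -0.13  2.14  0.    1.14 -1.56] ([0.0001, 0.0008, 0.0395], [[0.0, 0.0, -0.0], [0.0, -0.0, 2.0]])
671 ((540.333740234375, 406.7939147949219), (48.174312591552734, 95.62298583984375), 36.72264862060547) 0.018327735713310585
(array([[539.7206013 , 405.87405807, -52.85205856]]), np.float64(115.265625), np.uint64(784))
```

Call:
apply_moves --rows '[0,0,0.02,0,0,0,0,0,0.035,0,0,0,0,0,0.039,0,0,0,0,0,0.039,0,0,0]'

```text
t: 29.55
tool_pos: [0.358, 0.2921, 0.0863]
tool_rot: [0.799, -3.036, 0.001]
contact_force: [-0.4, -0.4, -0.2]
opening: 0.0641
grip_force: 0.0
```

Call:
apply_moves --rows '[0,0,0,0,0,0,0,0,0,0,0,0,0,0,0,0,0,0,0,0,0,0,0,0,0,0,0,0,0,0,0,0,0,0,0,0]' --grip 0.4

```text
t: 30.15
tool_pos: [0.359, 0.2928, 0.0879]
tool_rot: [-0.799, 3.037, 0.0]
contact_force: [-1.4, -0.1, 4.9]
opening: 0.0449
grip_force: 51.3
```

Call:
apply_moves --rows '[0,0,-0.08,0,0,0,0,0,-0.16,0,0,0,-0.358,0.02,-0.16,0,0,-0.086,-0.358,0.02,-0.16,0,0,-0.086,-0.358,0.02,-0.16,0,0,-0.086,-0.358,0.02,-0.16,0,0,-0.086,-0.358,0.02,-0.16,0,0,-0.086,-0.358,0.02,-0.16,0,0,-0.086,-0.358,0.02,-0.12,0,0,-0.086,-0.358,0.02,-0.07,0,0,-0.086,-0.358,0.02,-0.07,0,0,-0.086,-0.358,0.02,-0.07,0,0,-0.086,-0.358,0.02,-0.07,0,0,-0.086]'

```text
t: 31.45
tool_pos: [0.54, 0.4089, 0.1312]
tool_rot: [-1.002, 2.975, 0.001]
contact_force: [-0.0, 0.3, 0.2]
opening: 0.0444
grip_force: 51.1
```

```bash
python3 - <<'E'
from h import *
o=ctrl.get_obs(); print(o['t'],o['tool_pos'].round(4),yaw(o)[0],o['opening'],o['grip_force'],go(.540,.409,.0982,127.2))
im2,d=ctrl.get_image('top'); cv2.imwrite('pics/top9.png',im2)
V=im2.max(2)<105
m=box(V,185,240,272,325); print(m.sum(),fit(m,[(*BAR,.0,.01)],[(355,295,-48)]))
z=o['tool_pos'][2]-.0879+.02
cv2.imwrite('pics/b9.png',grid(ortho(im2,.42,.66,.30,.52,z,2),.66,.52,2,20)); print(z)
E
```

```text
31.45 [0.54   0.4089 0.1312] 127.23461747782622 0.04440576753635386 51.1021201685071 ([0.0, 0.0001, 0.0549], [[-0.0, 0.001, 0.0], [-0.002, -0.0, -2.0]])
658 (array([[354.30760669, 296.45992081, -49.78466883]]), np.float64(117.73046875), np.uint64(658))
0.0632630335438711
```

View pics/b9.png

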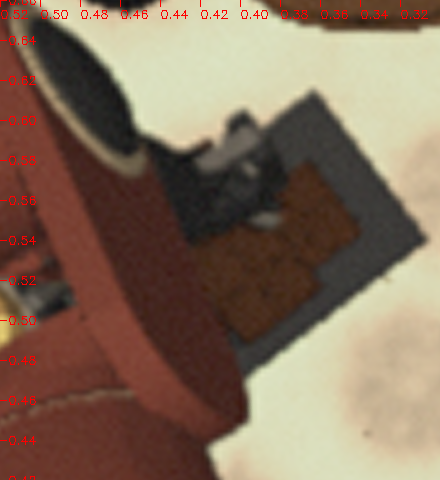

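Call:
apply_moves --rows '[0,0,0.03,0,0,0,0,0,0.047,0,0,0,0,0,0.054,0,0,0,0,0,0.054,0,0,0,0,0,0.054,0,0,0]'

```text
t: 32.0
tool_pos: [0.5396, 0.4087, 0.0979]
tool_rot: [1.003, -2.976, 0.001]
contact_force: [-4.2, -2.6, 9.4]
opening: 0.0448
grip_force: 54.1
```

Call:
apply_moves --rows '[0,0,0,0,0,0,0,0,0,0,0,0,0,0,0,0,0,0,0,0,0,0,0,0,0,0,-0.03,0,0,0,0,0,-0.09,0,0,0,0,0,-0.15,0,0,0,0.36,0.038,-0.15,0,0,0.957,0.36,0.038,-0.15,0,0,0.957,0.36,0.038,-0.15,0,0,0.957,0.36,0.038,-0.15,0,0,0.957,0.36,0.038,-0.15,0,0,0.957,0.36,0.038,-0.15,0,0,0.957,0.36,0.038,-0.15,0,0,0.957,0.36,0.038,-0.15,0,0,0.957,0.36,0.038,-0.15,0,0,0.957,0.36,0.038,-0.09,0,0,0.957,0.36,0.038,-0.02,0,0,0.957,0.36,0.038,-0.02,0,0,0.957,0.36,0.038,-0.02,0,0,0.957]' --grip 0.75

```text
t: 34.0
tool_pos: [0.3539, 0.2961, 0.1096]
tool_rot: [-1.3, -2.86, 0.001]
contact_force: [1.0, 0.5, 0.5]
opening: 0.0642
grip_force: 0.0
```

```bash
cat > bd.py <<'E'
from h import *
o=ctrl.get_obs(); print(o['t'],o['tool_pos'].round(4),yaw(o)[0],o['opening'])
I=[ctrl.get_image('top') for _ in range(4)]; im=I[0][0]; W=np.nanmean([pts(i[1]) for i in I],0)
for lo,hi in((.013,.024),(.0245,.034),(.0345,.046)):
    s=box((W[...,2]>lo)&(W[...,2]<hi),135,205,195,260)>0; q=W[s][:,:2].astype(np.float32)*1000
    if len(q)>30: print(lo,len(q),np.round(np.array(cv2.minAreaRect(q)[0]),1),cv2.minAreaRect(q)[1:],W[s][:,2].mean())
E
python3 bd.py; python3 -c "
from h import *
print(go(.3543,.2962,.0765,41))"
```

```text
34.0 [0.3539 0.2961 0.1096] 41.11881819331079 0.06423519830534298
0.013 372 [537.  414.1] ((96.38209533691406, 111.25935363769531), 36.513797760009766) 0.01861360986660335
0.0245 659 [540.3 409.1] ((95.76344299316406, 47.857025146484375), 38.10755157470703) 0.027854072984769954
([0.0001, -0.0026, 0.0586], [[0.003, 0.001, 0.001], [-0.001, 0.005, -1.999]])
```

Call:
apply_moves --rows '[0,0,0.03,0,0,0,0,0,0.05,0,0,0,0,0,0.056,0,0,0,0,0,0.056,0,0,0,0,0,0.056,0,0,0]'

```text
t: 34.7
tool_pos: [0.3542, 0.2964, 0.0758]
tool_rot: [1.3, 2.86, 0.001]
contact_force: [0.4, 1.3, -0.1]
opening: 0.0641
grip_force: 0.0
```

Call:
apply_moves --rows '[0,0,0,0,0,0,0,0,0,0,0,0,0,0,0,0,0,0,0,0,0,0,0,0,0,0,0,0,0,0,0,0,0,0,0,0]' --grip 0.4

```text
t: 35.3
tool_pos: [0.3546, 0.2967, 0.0765]
tool_rot: [1.3, 2.859, 0.003]
contact_force: [-0.5, -1.1, 5.9]
opening: 0.0455
grip_force: 51.2
```

Call:
apply_moves --rows '[0,0,-0.08,0,0,0,0,0,-0.16,0,0,0,0,0,-0.2,0,0,0,-0.062,0.356,-0.2,0,0,0.043,-0.062,0.356,-0.2,0,0,0.043,-0.062,0.356,-0.2,0,0,0.043,-0.062,0.356,-0.2,0,0,0.043,-0.062,0.356,-0.2,0,0,0.043,-0.062,0.356,-0.2,0,0,0.043,-0.062,0.356,-0.14,0,0,0.043,-0.062,0.356,-0.098,0,0,0.043,-0.062,0.356,-0.098,0,0,0.043,-0.062,0.356,-0.098,0,0,0.043,-0.062,0.356,-0.098,0,0,0.043]'

```text
t: 36.7
tool_pos: [0.5398, 0.4089, 0.1364]
tool_rot: [1.395, 2.813, 0.004]
contact_force: [0.6, 0.3, 0.2]
opening: 0.0458
grip_force: 51.5
```

```bash
python3 - <<'E'
from h import *
o=ctrl.get_obs(); print(o['t'],o['tool_pos'].round(4),yaw(o)[0],o['opening'],o['grip_force'],go(.540,.409,.107,37.2))
im2,d=ctrl.get_image('top'); cv2.imwrite('pics/top10.png',im2)
z=o['tool_pos'][2]-.0765+.01
cv2.imwrite('pics/b10.png',grid(ortho(im2,.42,.66,.30,.52,z,2),.66,.52,2,20)); print(z)
E
```

```text
36.7 [0.5398 0.4089 0.1364] 37.23936616890542 0.04576614998275985 51.53343737125397 ([-0.0001, 0.0002, 0.049], [[0.002, 0.0, 0.0], [-0.0, 0.003, -2.0]])
0.06988259588711093
```

View pics/b10.png

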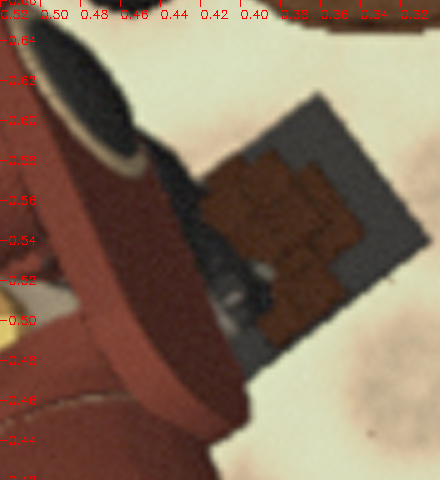

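Call:
apply_moves --rows '[0,0,0.03,0,0,0,0,0,0.042,0,0,0,0,0,0.048,0,0,0,0,0,0.048,0,0,0,0,0,0.048,0,0,0]'

```text
t: 37.25
tool_pos: [0.5392, 0.4086, 0.1056]
tool_rot: [-1.396, -2.814, 0.001]
contact_force: [-2.4, -1.8, 4.4]
opening: 0.0456
grip_force: 52.2
```

Call:
apply_moves --rows '[0,0,0,0,0,0,0,0,0,0,0,0,0,0,0,0,0,0,0,0,0,0,0,0,0,0,-0.03,0,0,0,0,0,-0.09,0,0,0,0,0,-0.15,0,0,0,0,-0.355,-0.15,0,0,0,0,-0.355,-0.15,0,0,0,0,-0.355,-0.15,0,0,0,0,-0.355,-0.15,0,0,0,0,-0.355,-0.15,0,0,0,0,-0.355,-0.15,0,0,0]' --grip 0.72

```text
t: 38.55
tool_pos: [0.3684, 0.2789, 0.1961]
tool_rot: [1.396, 2.813, 0.002]
contact_force: [1.2, 0.6, -0.2]
opening: 0.0613
grip_force: 0.0
```

```bash
python3 bd.py; python3 tr.py; python3 - <<'E'
from h import *
im,_=ctrl.get_image('top'); cv2.imwrite('pics/top11.png',im)
E
```

```text
38.55 [0.3684 0.2789 0.1961] 37.223323448890426 0.06125777213225685
0.013 99 [539.6 397.5] ((79.15390014648438, 98.17298126220703), 84.580078125) 0.01833721066695405
0.0245 380 [539.4 409.9] ((95.61819458007812, 95.7689208984375), 37.26551818847656) 0.028828822480370178
0.0345 634 [539.2 409.4] ((47.08388900756836, 95.87679290771484), 37.59151077270508) 0.037526229955828376
A [(0.604, 0.0115), (0.628, 0.0143), (0.652, 0.0143), (0.676, 0.0143), (0.7, 0.0086)]
B [(0.604, 0.012), (0.628, 0.0143), (0.652, 0.0143), (0.676, 0.014), (0.7, 0.0096)]
B [[650.8, -89.2, -0.2]] 75.0 685
A [[648.8, -173.2, -1.2]] 54.0 710
```

View pics/top11.png

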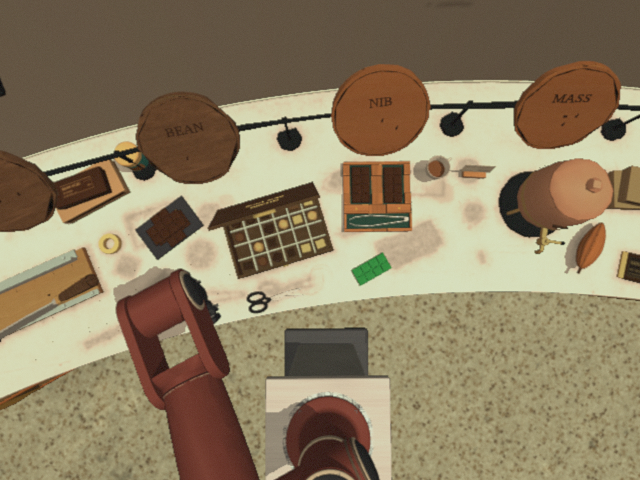

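The final top view shows the stack on the board at (169,228), both bars in the tray at (361,184) and (394,184), and the tongs in the long compartment at (378,221). The cup, price card and green look-alike have not moved. The arm hides the spool in this view, but it stayed well clear of it. Handing in.

```bash
python3 -c "
from station import ctrl
print(ctrl.finish_job())"
```

```text
the job is handed in; nothing more can be done
None
```

I handed the job in at about 39 s: the tongs and two bars lie in the tray, and the other three bars are stacked crosswise on the slate board. The bars measured flat and within tolerance on camera; I checked the tongs only by eye, and no verdict came back at hand-in.

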